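# Put the vacuum manifold bar back in its cradle and latch the keeper

## Robot

A 7-joint arm with a two-finger parallel gripper is mounted at the origin on the work surface. World frame = base frame: x ahead of the robot, y to its left, z up, the work surface at z = 0. Lengths are in m, angles in rad, forces in N, time in s.
With the tool pointing down it reaches from about 0.425 to 0.825 m from the base axis. Payload 3.6 kg.
Tool frame: the origin (TCP) lies on the centre line of the jaws, within the pads' length; the fingertips stand 25 mm ahead of it and the grasp point (between the pads) lies 6 mm ahead of it; z points along the fingers, y is the direction in which the jaws open and shut (so a half turn about z gives the same grasp; the last joint's range is limited). The gripper opens to 85 mm and grips with 20 to 120 N. Pads are 22 mm wide; open, the fingers measure 114 mm over their backs; the gripper's body (76 mm by 85 mm) begins 54 mm behind the grasp point. The pads swing forward as they close: fully open they stand 13 mm farther back than shut.
Start: joints at [1.296, 0.615, -0.013, 1.423, 0.008, 1.103, -0.04], TCP at [0.159, -0.63, 0.219] pointing down, gripper open.
Joint ranges: [-3.12, 3.12], [-0.3, 2.06], [-1.34, 1.32], [0.26, 2.42], [-1.36, 4.5], [0.01, 1.98], [-2.84, 2.84]. Speed limits (rad/s): [2.79, 2.79, 3.14, 3.14, 3.14, 3.14, 3.14].

## Interface

Orientations are given as a unit quaternion [w, x, y, z].
In Python, from rig import readout, eyes, arm, finder gives the robot as it stands.
- The arm moves only by the tool apply_moves, never from a script. Its argument "steps" is text: rows parted by semicolons, each of 5 numbers parted by spaces: the shift along the tool's x, y, z in units of 0.5 m (1.0 is 0.5 m), then the turn about the tool's z in units of 2 pi rad (1.0 is 2 pi rad), then the gripper's target within -1 to 1 (fully open at 1, half-way at 0, shut at -1). A call has 1 to 10 rows; each row shifts and turns the pose as measured when the row begins, along the tool's axes as they then stand; what a row does not reach is not made up. A row lasts 1/10 s, in which the tool goes at most 50 mm and 8.59 degrees, less where a joint would pass 70% of its speed; a pose out of reach is approached as far as the arm can. A call with a number of a shift or a turn outside -1 to 1 is refused whole. A call with a gripper value outside its range is refused whole. The fingers move at their own pace and stop on an object; the grip force is fixed at half the most. Time passes only in rows, so rows that do not move let the fingers close. It gives the time, the measured TCP pose, the force and the opening at its end, in the units of the state.
- readout.observe(): the state, without advancing time (a new reading comes with each control period).
- eyes.capture(name): name is "side" or "top" or "wrist"; returns a dict with "pixels" (400x640x3 uint8, blue, green, red), "fx", "fy", "cx", "cy" (pixels), "k1" (the pictures are not rectified: a ray, as slopes to the right and down, at radius r is drawn at 1 + k1 r^2 times it, then the intrinsics apply), "position" and "attitude" of the camera in the world; the wrist camera has in their place "T_tool_cam" (4x4, takes a point from camera to tool coordinates, whose origin is the TCP and whose axes are the flange's). Camera axes: x right, y down, z forward; pixel columns grow to the right and rows downward; lengths in m; the calibration is good to about 2 mm. A picture is of the moment at which its call begins: read the wrist's pose just before it. There is no depth.
- arm.sign_off(): hands the job in, once; it reports no verdict.
Trained networks look in the newest picture that a camera, given by its name, has taken for a name from the list of things; names that differ only in an ending like _2 or _b are one class to them, and where a whole thing is asked for, a point or a joint stands for the part that bears it (a point fixed in the world has none). Each returns a list of dicts, best first, with "conf" (0 to 1); they miss things now and then, are a little off and sometimes report something else, mostly with a low value. They report only what shows in the picture. A call takes as long as a camera call. They do not tell look-alikes from the thing itself.
- finder.outline_of(camera, label): "region" (400x640 bool, what is visible of it).
- finder.tip_of(camera, label): "point" ([x, y, z] in m, in the coordinates of the camera as it stood for that picture, good to about 4 mm: a listed point, or the origin of a listed thing).
The state is a dict: "clock": time; "qpos": joint angles; "joint_vel": joint speeds; "joint_efforts": joint torques, N m; "tool_pos": TCP position; "tool_rot": TCP orientation; "force": force on the tool from outside, world axes, zero at the start; "ft_torque": the same for the moment, N m; "finger_gap": opening from 0.0 (shut) to 1.0 (fully open).
Only numpy, scipy, OpenCV 4.12 (cv2) and the standard library are available. Lean on these libraries where they do the work, as an engineer would, in place of code of your own. Each camera call takes 0.05 s, during which the arm holds its last target.

## Task

The long aluminium manifold bar with the round stud has been left half under the low steel riser. Get it out and put it away in its storage cradle, lying flat, stud up, with its stepped nose end slid fully home under the hood; then swing the cradle's keeper bar shut behind the stud until it snaps into its detent. Do not disturb the other things on the bench.

Things in the scene. Friction and masses are not known exactly. Their poses are not given: they have to be found in the camera images.
- manifold: manifold bar to put away: aluminium, 190 long, 26 wide, 30 tall, 0.3 kg, lying flat, its nose end 65 to 78 out from under the riser's front, the rest beneath it. Origin: centre of the underside; x along the bar towards the nose, z up. Its last 12 mm at +x are a stepped nose, 18 wide, 24 tall. Flush brass plugs on top
- manifold_nose (a point): centre of the end face of the bar's stepped nose (x = 95, z = 15 in the bar's frame)
- manifold_stud (a point): top of the round steel docking stud on the bar's top face, 24 across, 18 tall, 127 behind the nose face (x = -32 in the bar's frame, z from 30 to 48)
- cradle: storage cradle fixed to the bench. Origin on the bench; x points to the closed end of its hood. White base plate, x -105 to 112, y -82 to 82, top at z = 10: the bar lies on it along y = 0. Round keeper pivot post at x -50, y 62, 24 across; keeper rest block at x -58, y -62, 30 x 16, top at z = 32, with a brass spring plunger. Low steel hood at +x, open end at -x
- cradle_mouth (a point): floor centre of the hood's mouth (x = 35, z = 10 in the cradle's frame), facing the cradle's -x. Channel 32 wide, 36 high; hood 46 wide outside, its top at z = 49. Two flared lead-ins reach 14 further to -x, to 27 either side of the centre line
- cradle_stop (a point): floor centre of the inner face of the hood's end wall (x = 102, z = 10 in the cradle's frame), where the bar's nose ends up when fully home; the stud is then at about x = -25 and the bar's tail at -88
- keeper (a joint): angle of the cradle's keeper bar about its vertical pivot, rad: 0 = shut in the detent, straight across the cradle along its -y, just on the -x side of the stud; grows as it opens round by the -x side; 1.57 = along the cradle's -x, beside the loading path. Starts at 1.5 to 2.0; stays where left. A spring plunger resists with about 5 N at the knob from 0.15 to 0.09, then snaps it home
- keeper_knob (a point): middle of the upright round knob on the keeper bar's free end: black, 22 across, 40 tall (z from 54 to 94), 124 from the pivot. The keeper bar is steel, 16 wide, z from 44 to 54, and reaches 136 from the pivot
- keeper_hinge (a point): point on the keeper's vertical pivot axis, at the keeper bar's mid height (z = 49)
- riser: low stainless riser shelf fixed to the bench, 160 along x, 200 along y; top plate from z = 54 to 58, side walls 4 thick at y = +-98, open at front and back. Origin on the bench under its centre; its front, from which the bar sticks out, faces its -x
- cupbin: grey open bin of rubber suction cups, 80 x 140 x 45, standing on the riser towards its back; origin under its centre
- biscuits: stack of three round chocolate biscuits, 60 across, 36 tall; origin under its centre
- tray: black open tray full of biscuits, 200 x 140 x 45, long side along its x; origin under its centre
- cleaner: white cleaner bottle, 68 across, 190 tall, upright; origin under its centre
- jar: clear sample jar with a lid, 72 across, 85 tall, upright; origin under its centre
- spacer: plain short aluminium spacer bar without stud or stepped end, 120 x 26 x 30; NOT the one to handle; origin under its centre, x along it
- driver: screwdriver lying flat along its x, about 160 long, 30 tall; origin under it
Not all that is in view belongs to the job. Leave any green or purple look-alike of the manifold alone.

How it is judged:
By the outcome, as a careful person would: the job done as asked, in the order asked, and still so for the second after the job is handed in, with the robot touching nothing.
It also fails if it takes over 64 s, if anything falls off the work surface, if the arm or the gripper's body presses on something with over 40 N, if the wrist force passes 120 N, or if a joint passes its speed limit or range.

## Working session

There is one attempt and no reset: what is moved stays moved. The work goes in short steps, Python scripts to look and compute and a tool call to move; the robot and the scene stay as the last step left them, time stands still between calls to the robot, and variables do not carry over. Pictures are saved under pics/ and viewed, and the job is handed in when it is done.

Besides the shell and the picture viewer there is one more tool, called after "Emit:" in YAML: its name, and indented under it one key for each argument. apply_moves: Moves the arm, as the interface text tells. Its arguments: {"type":"object","properties":{"steps":{"type":"string"}},"required":["steps"]}

```bash
ls -R . | head -30; mkdir -p pics; cat > h.py <<'E'
import numpy as np, cv2
from scipy.spatial.transform import Rotation as R
from rig import readout, eyes, arm, finder
def q2R(q): return R.from_quat([q[1],q[2],q[3],q[0]]).as_matrix()
def cap(n):
    s=readout.observe(); c=eyes.capture(n)
    if n=="wrist":
        T=np.eye(4);T[:3,:3]=q2R(s["tool_rot"]);T[:3,3]=s["tool_pos"]
        c["T"]=T@np.array(c["T_tool_cam"])
    else:
        T=np.eye(4);a=np.array(c["attitude"])
        T[:3,:3]=a if a.shape==(3,3) else q2R(a);T[:3,3]=c["position"];c["T"]=T
    return c
def w(c,p): return c["T"][:3,:3]@np.array(p)+c["T"][:3,3]
def proj(c,P):
    P=np.atleast_2d(P);p=(P-c["T"][:3,3])@c["T"][:3,:3]
    s=p[:,:2]/p[:,2:];r2=(s**2).sum(1,keepdims=True);s=s*(1+c["k1"]*r2)
    return s*[c["fx"],c["fy"]]+[c["cx"],c["cy"]]
def back(c,px,z):
    px=np.atleast_2d(np.array(px,float))
    d=(px-[c["cx"],c["cy"]])/[c["fx"],c["fy"]];s=d.copy()
    for _ in range(30): s=d/(1+c["k1"]*(s**2).sum(1,keepdims=True))
    r=np.c_[s,np.ones(len(s))]@c["T"][:3,:3].T
    o=c["T"][:3,3];t=(z-o[2])/r[:,2]
    return o+r*t[:,None]
def save(c,n): cv2.imwrite("pics/"+n,c["pixels"])
np.set_printoptions(precision=4,suppress=True)
E
python3 - <<'E'
from h import *
s=readout.observe()
for k in s: print(k,s[k])
for n in("top","side","wrist"):
    c=cap(n);save(c,n+"0.png");print(n,c["fx"],c["cx"],c["cy"],c["k1"]);print(c["T"])
    if n!="wrist":
        for l in ["manifold","manifold_nose","manifold_stud","cradle","cradle_mouth","cradle_stop","keeper_knob","keeper_hinge","riser","cupbin","biscuits","tray","cleaner","jar","spacer","driver"]:
            print(l,[(round(float(d["conf"]),2),w(c,d["point"]).round(3).tolist()) for d in finder.tip_of(n,l)[:4]])
E
```

```text
.:
pics

./pics:
clock 0.0
qpos [ 1.2965  0.6159 -0.0126  1.4249  0.0081  1.1034 -0.0404]
joint_vel [-0.0008 -0.0008 -0.0006 -0.0007 -0.0015  0.0011 -0.0003]
joint_efforts [  0.0001 -46.9214   0.259  -17.1038   0.0099   0.0096   0.    ]
tool_pos [ 0.1592 -0.6294  0.2177]
tool_rot [-0.0013  0.9923  0.1236 -0.0002]
force [-0.9199 -0.2684  0.0571]
ft_torque [-0.0603 -0.0059  0.0175]
finger_gap 0.9977569708940133
top 431.78867983485003 326.66736814455095 193.1565880352552 -0.042204701114625084
[[-0.0233 -0.9945  0.1017  0.3887]
 [-0.9997  0.0228 -0.0061 -0.0074]
 [ 0.0037 -0.1018 -0.9948  1.3816]
 [ 0.      0.      0.      1.    ]]
manifold [(0.97, [0.291, 0.263, -0.002]), (0.75, [0.605, 0.206, 0.0]), (0.74, [0.279, -0.212, -0.003])]
manifold_nose [(0.89, [0.279, 0.365, 0.013]), (0.79, [0.375, -0.229, 0.011]), (0.48, [0.511, 0.171, 0.013])]
manifold_stud [(0.79, [0.252, -0.206, 0.047]), (0.61, [0.293, 0.235, 0.046]), (0.28, [0.759, 0.006, -0.0]), (0.19, [0.454, -0.095, 0.071])]
cradle [(0.94, [0.6, -0.227, -0.0])]
cradle_mouth [(0.92, [0.636, -0.231, 0.011])]
cradle_stop [(0.81, [0.702, 
[... 1319 characters left out ...]
651, 0.206, -0.001]), (0.71, [0.549, 0.002, 0.0]), (0.49, [0.618, 0.489, -0.001]), (0.37, [0.453, -0.099, 0.073])]
cupbin [(0.58, [0.685, 0.22, 0.059])]
biscuits [(0.62, [0.55, 0.003, 0.001]), (0.56, [0.707, -0.234, 0.006])]
tray [(0.74, [0.359, -0.446, 0.002]), (0.63, [0.598, -0.484, 0.001])]
cleaner [(0.89, [0.616, 0.49, -0.0]), (0.3, [0.515, 0.174, 0.014])]
jar [(0.87, [0.759, 0.0, -0.003])]
spacer [(0.62, [0.359, -0.445, 0.003])]
driver [(0.85, [0.362, 0.453, 0.003])]
wrist 287.34988020492466 316.8115137698784 199.63535542208402 -0.03869721714770826
[[ 0.2461 -0.9159 -0.3173  0.2415]
 [-0.9693 -0.2324 -0.0809 -0.6102]
 [ 0.0004  0.3274 -0.9449  0.374 ]
 [ 0.      0.      0.      1.    ]]
```

View pics/top0.png

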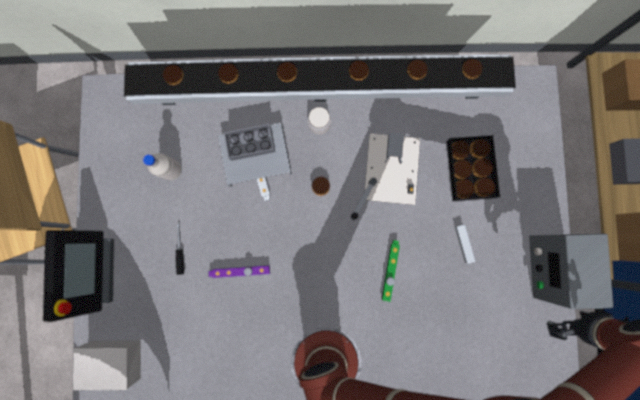

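View pics/side0.png

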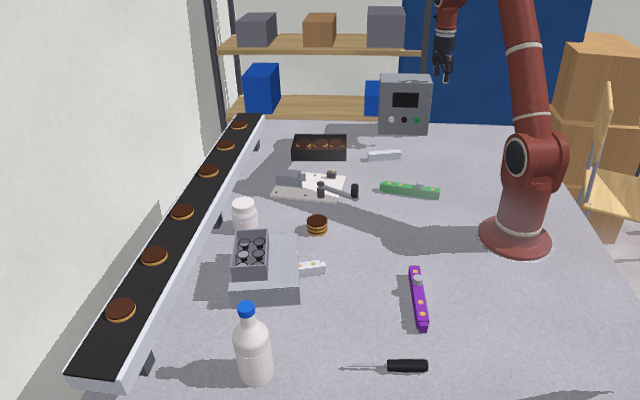

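```bash
python3 - <<'E'
import cv2,numpy as np
t=cv2.imread('pics/top0.png');s=cv2.imread('pics/side0.png')
a=cv2.resize(t[100:260,190:350],(480,480),interpolation=cv2.INTER_CUBIC)
print(a.shape);cv2.imwrite('pics/cropA.png',a)
b=cv2.resize(t[20:200,360:520],None,fx=3,fy=3,interpolation=cv2.INTER_CUBIC);cv2.imwrite('pics/cropB.png',b)
E
```

```text
(480, 480, 3)
```

View pics/cropA.png

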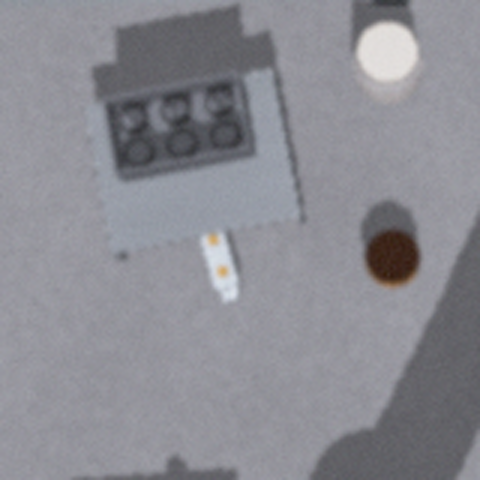

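View pics/cropB.png

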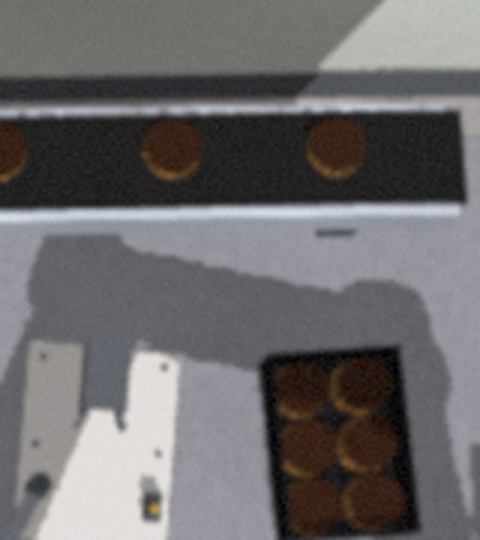

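The manifold candidates in the top picture are:
- the aluminium stub out from under the riser at (263,187)
- the green bar at (391,270)
- the purple bar at (240,271)
- the plain spacer at (465,244)

I choose the stub at (263,187). It is aluminium with brass plugs and a stepped nose, and half of it is under the riser. Crop A confirms this. Next I move to look at the cradle.

Emit:
apply_moves:
  steps: "0.083 -0.056 0 0 1;0.083 -0.056 0 0 1;0.083 -0.056 0 0 1;0.083 -0.056 0 0 1;0.083 -0.056 0 0 1;0.083 -0.056 0 0 1;0.083 -0.056 0 0 1;0.083 -0.056 0 0 1;0.083 -0.056 0 0 1;0.083 -0.056 0 0 1"

```text
clock: 2.75
tool_pos: [0.4916, -0.2657, 0.2166]
tool_rot: [0.005, 0.994, 0.113, -0.001]
force: [-0.0, -0.5, -0.2]
finger_gap: 1.004
```

```bash
python3 - <<'E'
from h import *
s=readout.observe();print(s["clock"],s["tool_pos"],s["tool_rot"],s["qpos"])
c=cap("wrist");save(c,"w1.png")
for l in ["cradle","cradle_mouth","cradle_stop","keeper_knob","keeper_hinge"]:
    print(l,[(round(float(d["conf"]),2),w(c,d["point"]).round(4).tolist()) for d in finder.tip_of("wrist",l)[:3]])
import pickle;pickle.dump(c,open("w1.pkl","wb"))
E
```

```text
2.75 [ 0.4916 -0.2657  0.2166] [ 0.0052  0.9936  0.113  -0.0011] [ 0.485   0.4728 -0.0518  1.6991  0.0407  0.9671 -0.9285]
cradle [(0.87, [0.6048, -0.2268, -0.0014])]
cradle_mouth [(0.84, [0.6343, -0.2344, 0.0084])]
cradle_stop []
keeper_knob [(0.69, [0.4499, -0.0994, 0.0722])]
keeper_hinge [(0.73, [0.559, -0.16, 0.0491])]
```

View pics/w1.png

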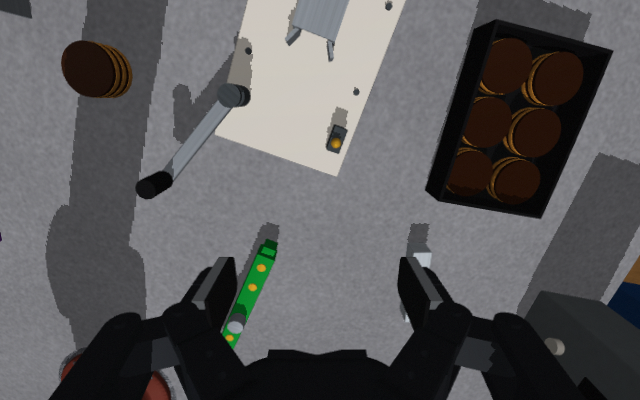

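The wrist picture shows the cradle. The plate corners are near (213,136) and (337,177), the pivot at (234,95), the knob at (150,186) and the plunger at (337,141). The hood is cut off at the top, so I move forward for a full view.

Emit:
apply_moves:
  steps: "0.08 0 0 0 1;0.08 0 0 0 1;0.06 0 0 0 1;0 0 0 0 1"

```text
clock: 3.45
tool_pos: [0.5924, -0.2549, 0.2152]
tool_rot: [0.007, 0.995, 0.102, -0.005]
force: [-0.8, 0.1, -1.2]
finger_gap: 1.0
```

```bash
python3 - <<'E'
from h import *
import pickle
s=readout.observe();print(s["clock"],s["tool_pos"],s["tool_rot"],s["qpos"])
c=cap("wrist");save(c,"w2.png")
for l in ["cradle","cradle_mouth","cradle_stop","keeper_knob","keeper_hinge"]:
    print(l,[(round(float(d["conf"]),2),w(c,d["point"]).round(4).tolist()) for d in finder.tip_of("wrist",l)[:3]])
pickle.dump(c,open("w2.pkl","wb"))
E
```

```text
3.45 [ 0.5924 -0.2549  0.2152] [ 0.0071  0.9948  0.1019 -0.0047] [ 0.3878  0.6107 -0.0415  1.4429  0.0459  1.0909 -1.034 ]
cradle [(0.72, [0.6028, -0.2261, 0.0016])]
cradle_mouth [(0.74, [0.6365, -0.2316, 0.0086])]
cradle_stop []
keeper_knob [(0.83, [0.4497, -0.1, 0.0724]), (0.28, [0.3603, -0.4487, -0.0013])]
keeper_hinge [(0.66, [0.5596, -0.1589, 0.0486])]
```

View pics/w2.png

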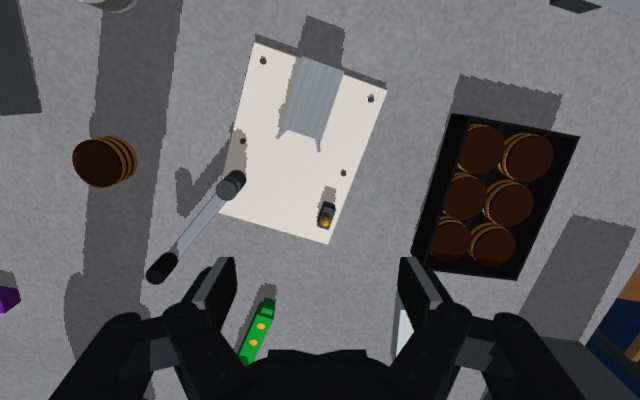

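```bash
python3 - <<'E'
from h import *
import pickle
c=pickle.load(open("w2.pkl","rb"))
a=c["pixels"][20:270,140:400]
cv2.imwrite('pics/w2c.png',cv2.resize(a,None,fx=3,fy=3,interpolation=cv2.INTER_CUBIC)[:,:800][:,:780][:600*2])
# plate mask -> min quad
g=c["pixels"].astype(int);m=((g.min(2)>170)&(g[:,:,2]-g[:,:,0]>8)).astype(np.uint8)
m[:,:200]=0;m[:,395:]=0;m[255:]=0
n,l,st,_=cv2.connectedComponentsWithStats(m);i=1+st[1:,4].argmax();print(st[i])
h=cv2.convexHull(np.argwhere(l==i)[:,::-1].astype(np.int32))
q=cv2.approxPolyDP(h,8,True)[:,0];print(q)
print(back(c,q,.010))
cv2.imwrite('pics/w2m.png',(l==i).astype(np.uint8)*255)
E
```

```text
[  218    43   169   201 16094]
[[386  91]
 [327 243]
 [218 212]
 [254  43]]
[[ 0.7011 -0.3197  0.01  ]
 [ 0.4907 -0.2945  0.01  ]
 [ 0.5074 -0.1402  0.01  ]
 [ 0.72   -0.1603  0.01  ]]
```

```bash
python3 -c "
import cv2;a=cv2.imread('pics/w2c.png');print(a.shape);cv2.imwrite('pics/w2c2.png',cv2.resize(a,(624,600)))"
```

```text
(750, 780, 3)
```

View pics/w2c2.png

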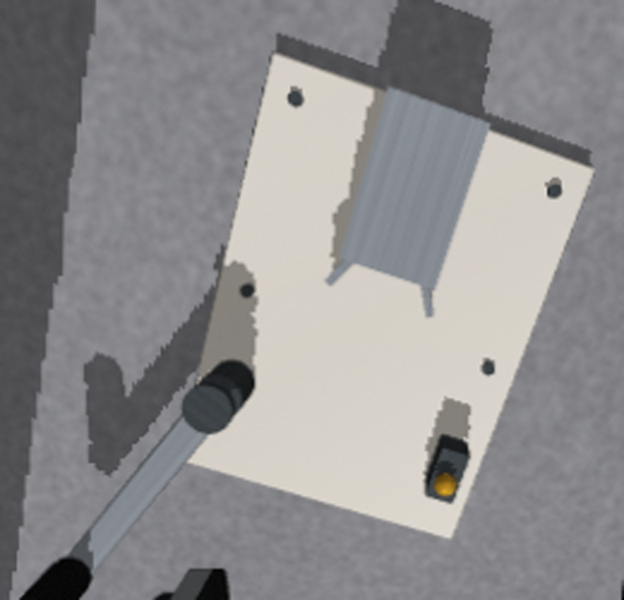

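```bash
cat > fit.py <<'E'
from h import *
import pickle
from scipy.optimize import least_squares
c=pickle.load(open("w2.pkl","rb"))
px=np.array([[253.3,42.1],[387.5,90],[328.3,244.2],[219.2,212.9],[284.6,129.6],[320,139.6]])
M=np.array([[112,82,10],[112,-82,10],[-105,-82,10],[-105,82,10],[35,23,49],[35,-23,49]])/1000
def W(p,M):
    R2=np.array([[np.cos(p[2]),-np.sin(p[2])],[np.sin(p[2]),np.cos(p[2])]])
    return np.c_[M[:,:2]@R2.T+p[:2],M[:,2]]
f=lambda p:(proj(c,W(p,M))-px).ravel()
r=least_squares(f,[.6,-.228,-.1]);print(r.x,np.degrees(r.x[2]));print(r.fun.reshape(-1,2))
# with small camera tilt + height
T0=c["T"].copy()
def g(p):
    c["T"]=T0.copy();c["T"][:3,:3]=R.from_rotvec(p[3:6]).as_matrix()@T0[:3,:3];c["T"][2,3]+=p[6]
    return np.r_[f(p[:3]),p[3:6]/.01,p[6]/.003]
r=least_squares(g,list(r.x)+[0]*4);print(r.x,np.degrees(r.x[2]));print(r.fun[:12].reshape(-1,2))
E
python3 fit.py
python3 - <<'E'
from h import *
t=cv2.imread('pics/top0.png')
cv2.imwrite('pics/topc.png',cv2.resize(t[125:225,345:445],None,fx=6,fy=6,interpolation=cv2.INTER_CUBIC))
E
```

```text
[ 0.6009 -0.2295 -0.1014] -5.807913449684293
[[-0.1211  0.0968]
 [ 1.3949 -1.0303]
 [ 2.3964  1.1108]
 [-3.5517  0.5246]
 [-2.4455 -1.1665]
 [ 2.3371  1.5444]]
[ 0.5983 -0.2292 -0.1014  0.0005  0.0057  0.      0.0043] -5.8123119759448585
[[ 0.4336  1.1555]
 [ 0.3319 -0.5585]
 [ 2.0169 -0.4543]
 [-2.4363 -0.6927]
 [-2.2542 -1.0036]
 [ 1.9619  1.5291]]
```

View pics/topc.png

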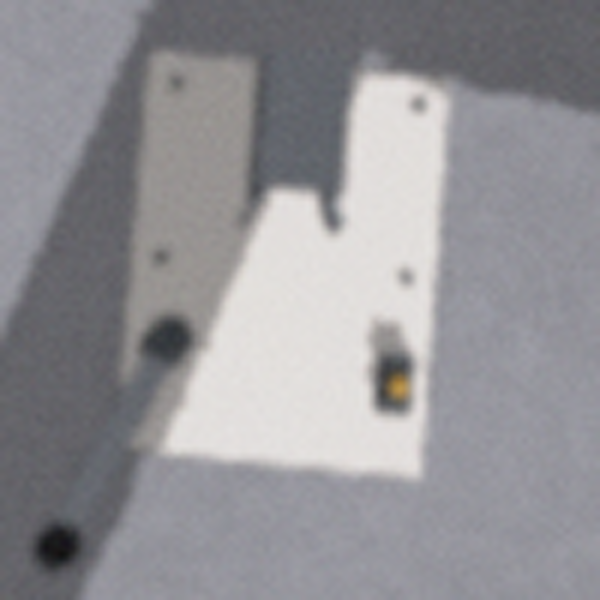

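```bash
python3 - <<'E'
from h import *
import pickle
c=cap("top")
pk=np.array([[148,52],[450,80],[422,477],[130,450],[240,215],[338,228],[57,546],[167,338],[398,386]])/6+[345,125]-0.4
for p,z in zip(pk,[.01]*4+[.04,.04,.094,.057,.034]): print(p,back(c,p,z))
E
```

```text
[369.2667 133.2667] [[ 0.721  -0.1585  0.01  ]]
[419.6    137.9333] [[ 0.7022 -0.3217  0.01  ]]
[414.9333 204.1   ] [[ 0.4873 -0.2968  0.01  ]]
[366.2667 199.6   ] [[ 0.5053 -0.1416  0.01  ]]
[384.6    160.4333] [[ 0.6253 -0.2006  0.04  ]]
[400.9333 162.6   ] [[ 0.6173 -0.252   0.04  ]]
[354.1 215.6] [[ 0.4512 -0.0955  0.094 ]]
[372.4333 180.9333] [[ 0.5589 -0.158   0.057 ]]
[410.9333 188.9333] [[ 0.5337 -0.2812  0.034 ]]
```

```bash
sed -i 's/^def W/k=[0,1,2,4,5];px=px[k];M=M[k]\ndef W/; s/\[:12\]/[:10]/' fit.py; python3 fit.py; python3 - <<'E'
from h import *
import pickle
c=pickle.load(open("w2.pkl","rb"))
th=np.radians(-6.5);
for (x,y) in [(.6003,-.2272),(.6009,-.2295),(.5985,-.229)]:
  o=np.array([x,y]);ex=np.array([np.cos(th),np.sin(th)]);ey=np.array([-ex[1],ex[0]])
  P=lambda a,b,z:np.r_[o+ex*a*1e-3+ey*b*1e-3,z*1e-3]
  im=cv2.resize(c["pixels"][20:270,140:400],None,fx=2.4,fy=2.4)
  for a,b,z in[(112,82,10),(112,-82,10),(-105,-82,10),(-105,82,10),(35,23,49),(35,-23,49),(21,27,40),(21,-27,40),(-50,62,60),(-58,-62,32),(35,0,49),(102,0,49)]:
    p=(proj(c,P(a,b,z))[0]-[140,20])*2.4;cv2.drawMarker(im,(int(p[0]),int(p[1])),(0,0,255),0,10,1)
  cv2.imwrite("pics/ov_%d.png"%(x*1e4),im)
E
```

```text
[ 0.6009 -0.2284 -0.1105] -6.328431833133674
[[-0.0484 -0.4844]
 [ 1.0586 -0.2899]
 [ 0.8276  1.2631]
 [-3.1086 -1.4398]
 [ 1.5789  1.64  ]]
[ 0.5999 -0.2304 -0.1107 -0.0055  0.0021 -0.      0.0032] -6.344883115437104
[[ 0.3996  0.1097]
 [ 0.2585 -0.0292]
 [ 0.6068  0.046 ]
 [-2.6774 -1.4485]
 [ 1.6124  1.4847]]
```

```bash
ls pics; mv pics/ov_600[23].png pics/ovA.png
```

```text
cropA.png
cropB.png
ov_5985.png
ov_6002.png
ov_6009.png
side0.png
top0.png
topc.png
w1.png
w2.png
w2c.png
w2c2.png
w2m.png
wrist0.png
```

View pics/ovA.png

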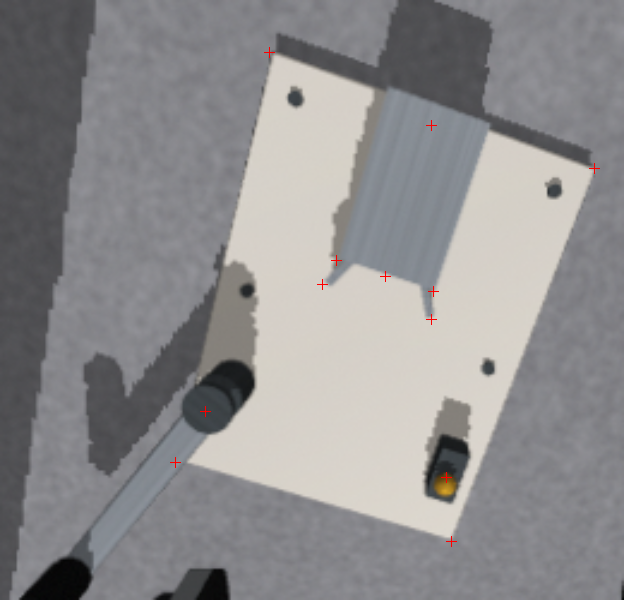

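```bash
cat > plan.py <<'E'
from h import *
import sys
# plan.py x y z yawdeg grip [nrows]
def yaw(s): M=q2R(s["tool_rot"]);return np.arctan2(M[1,0],M[0,0])
def plan(x,y,z,yd,dirn=0,n=None,s=None):
    s=s or readout.observe();M=q2R(s["tool_rot"]);p=np.array(s["tool_pos"])
    th=yaw(s);d=np.radians(yd)-th
    d=(d+np.pi)%(2*np.pi)-np.pi
    if dirn>0 and d<0:d+=2*np.pi
    if dirn<0 and d>0:d-=2*np.pi
    D=np.array([x,y,z])-p
    n=n or int(np.ceil(max(np.linalg.norm(D)/.048,abs(np.degrees(d))/8.5)))
    print("yaw",np.degrees(th),"dyaw",np.degrees(d),"D",D,"n",n,"tilt",M[:2,2])
    rows=[]
    for i in range(n):
        t=th+d/n*i
        A=np.array([[np.cos(t),np.sin(t)],[np.sin(t),-np.cos(t)]])
        v=A.T@D[:2]/n
        rows.append("%.3f %.3f %.3f %.4f"%(v[0]/.5,v[1]/.5,-D[2]/n/.5,-d/n/2/np.pi))
    print("; ".join(rows))
if __name__=="__main__":
    a=[float(v) for v in sys.argv[1:]]
    plan(*a[:4],dirn=a[4] if len(a)>4 else 0,n=int(a[5]) if len(a)>5 else None)
E
python3 plan.py .53 .175 .216 -161.6 1
```

```text
yaw 11.515150983415658 dyaw 186.88484901658435 D [-0.0585  0.4315 -0.0003] n 22 tilt [-0.0105 -0.0169]
0.003 -0.040 0.000 -0.0236; 0.008 -0.039 0.000 -0.0236; 0.014 -0.037 0.000 -0.0236; 0.019 -0.035 0.000 -0.0236; 0.024 -0.031 0.000 -0.0236; 0.029 -0.027 0.000 -0.0236; 0.032 -0.023 0.000 -0.0236; 0.035 -0.018 0.000 -0.0236; 0.038 -0.012 0.000 -0.0236; 0.039 -0.007 0.000 -0.0236; 0.040 -0.001 0.000 -0.0236; 0.039 0.005 0.000 -0.0236; 0.038 0.011 0.000 -0.0236; 0.036 0.016 0.000 -0.0236; 0.033 0.021 0.000 -0.0236; 0.030 0.026 0.000 -0.0236; 0.026 0.030 0.000 -0.0236; 0.021 0.034 0.000 -0.0236; 0.016 0.036 0.000 -0.0236; 0.010 0.038 0.000 -0.0236; 0.004 0.039 0.000 -0.0236; -0.002 0.040 0.000 -0.0236
```

Emit:
apply_moves:
  steps: "0.003 -0.04 0 -0.0236 1;0.008 -0.039 0 -0.0236 1;0.014 -0.037 0 -0.0236 1;0.019 -0.035 0 -0.0236 1;0.024 -0.031 0 -0.0236 1;0.029 -0.027 0 -0.0236 1;0.032 -0.023 0 -0.0236 1;0.035 -0.018 0 -0.0236 1;0.038 -0.012 0 -0.0236 1;0.039 -0.007 0 -0.0236 1"

```text
clock: 4.8
tool_pos: [0.5521, -0.0642, 0.2158]
tool_rot: [0.005, 0.66, 0.751, -0.013]
force: [0.8, 0.4, -0.1]
finger_gap: 0.998
```

```bash
python3 plan.py .53 .175 .216 -161.6 1; python3 -c "
from h import *;print(readout.observe()['qpos'])"
```

```text
yaw 97.43043185692284 dyaw 100.96956814307718 D [-0.0221  0.2392  0.0002] n 12 tilt [-0.009  -0.0269]
0.040 0.002 -0.000 -0.0234; 0.039 0.007 -0.000 -0.0234; 0.038 0.013 -0.000 -0.0234; 0.036 0.018 -0.000 -0.0234; 0.032 0.023 -0.000 -0.0234; 0.029 0.028 -0.000 -0.0234; 0.024 0.032 -0.000 -0.0234; 0.019 0.035 -0.000 -0.0234; 0.014 0.037 -0.000 -0.0234; 0.008 0.039 -0.000 -0.0234; 0.003 0.040 -0.000 -0.0234; -0.003 0.040 -0.000 -0.0234
[ 0.3567  0.5076 -0.4552  1.6913  0.2855  1.0163 -0.0737]
```

Emit:
apply_moves:
  steps: "0.04 0.002 0 -0.0234 1;0.039 0.007 0 -0.0234 1;0.038 0.013 0 -0.0234 1;0.036 0.018 0 -0.0234 1;0.032 0.023 0 -0.0234 1;0.029 0.028 0 -0.0234 1;0.024 0.032 0 -0.0234 1;0.019 0.035 0 -0.0234 1;0.014 0.037 0 -0.0234 1;0.008 0.039 0 -0.0234 1"

```text
clock: 5.8
tool_pos: [0.5267, 0.1333, 0.2135]
tool_rot: [-0.002, -0.029, 0.999, -0.019]
force: [-0.3, -0.0, -0.3]
finger_gap: 0.998
```

```bash
python3 plan.py .53 .175 .216 -161.6 1; python3 - <<'E'
from h import *
import pickle
s=readout.observe();print(s["clock"],s["qpos"])
c=cap("wrist");save(c,"w3.png")
for l in ["manifold","manifold_nose","riser","cupbin"]:
    print(l,[(round(float(d["conf"]),2),w(c,d["point"]).round(4).tolist()) for d in finder.tip_of("wrist",l)[:3]])
pickle.dump(c,open("w3.pkl","wb"))
E
```

```text
yaw -176.6516159646429 dyaw 15.051615964642902 D [0.0033 0.0417 0.0025] n 2 tilt [-0.0035 -0.0376]
-0.006 0.041 -0.003 -0.0209; -0.011 0.040 -0.003 -0.0209
5.8 [ 0.2273  0.5874 -0.859   1.7158  0.525   1.1013  0.822 ]
manifold [(0.69, [0.6034, 0.1986, -0.0006])]
manifold_nose [(0.91, [0.5104, 0.1734, 0.014]), (0.65, [0.3702, -0.2286, 0.0145])]
riser [(0.87, [0.6555, 0.2078, 0.0008]), (0.51, [0.6848, 0.2174, 0.0594])]
cupbin []
```

View pics/w3.png

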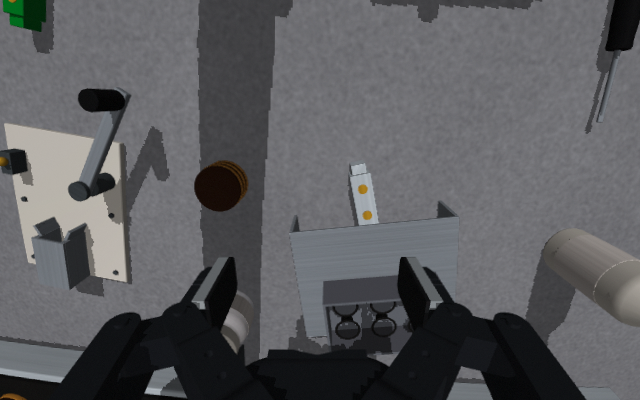

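```bash
python3 - <<'E'
from h import *
import pickle
c=pickle.load(open("w3.pkl","rb"))
cv2.imwrite('pics/w3c.png',cv2.resize(c["pixels"][150:250,320:420],None,fx=6,fy=6,interpolation=cv2.INTER_CUBIC))
E
```

```text
(no output)
```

View pics/w3c.png

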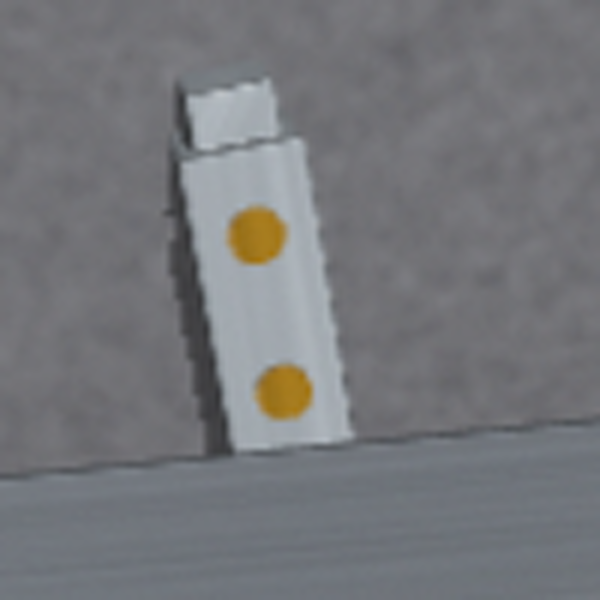

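```bash
python3 - <<'E'
from h import *
import pickle
c=pickle.load(open("w3.pkl","rb"))
pk=np.array([[182,160],[302,138],[232,454],[353,437],[257,235],[284,391],[187,98],[270,80]])/6-.4+[320,150]
P=back(c,pk,.030);P[6:]=back(c,pk[6:],.027);print(P)
a=(P[0]+P[1])/2;b=(P[2]+P[3])/2
for u in(P[0]-P[2],P[1]-P[3],a-b,P[4]-P[5]):print(np.degrees(np.arctan2(u[1],u[0])),np.linalg.norm(u))
print("mid shoulder",a,"nose",(P[6]+P[7])/2,np.linalg.norm(P[0]-P[1]))
r=back(c,np.array([[293,232],[457,216]]),.058);print("riser front",r)
E
```

```text
[[0.5264 0.1656 0.03  ]
 [0.5202 0.1891 0.03  ]
 [0.5899 0.1825 0.03  ]
 [0.5841 0.2076 0.03  ]
 [0.541  0.1824 0.03  ]
 [0.5747 0.1918 0.03  ]
 [0.5143 0.1657 0.027 ]
 [0.5096 0.1818 0.027 ]]
-165.1460776510937 0.06568676724032455
-163.86852375064996 0.066470833149672
-164.50351080169145 0.06607469375410674
-164.351273452453 0.034967730477925715
mid shoulder [0.5233 0.1774 0.03  ] nose [0.5119 0.1738 0.027 ] 0.024288844182517838
riser front [[0.5924 0.1019 0.058 ]
 [0.5578 0.2908 0.058 ]]
```

```bash
python3 plan.py .5438 .1828 .11 -164.5 0 5
```

```text
yaw -177.19609506115984 dyaw 12.69609506115983 D [ 0.0165  0.0511 -0.1031] n 5 tilt [-0.004  -0.0382]
-0.008 0.020 0.041 -0.0071; -0.008 0.020 0.041 -0.0071; -0.009 0.019 0.041 -0.0071; -0.010 0.019 0.041 -0.0071; -0.011 0.018 0.041 -0.0071
```

Emit:
apply_moves:
  steps: "-0.008 0.022 0.041 -0.0071 1;-0.008 0.022 0.041 -0.0071 1;-0.009 0.021 0.041 -0.0071 1;-0.010 0.021 0.041 -0.0071 1;-0.011 0.020 0.041 -0.0071 1;0 0 0 0 1"

```text
clock: 6.65
tool_pos: [0.549, 0.1703, 0.1056]
tool_rot: [-0.002, -0.124, 0.992, -0.025]
force: [-0.2, -0.9, 0.2]
finger_gap: 0.999
```

```bash
python3 plan.py .5438 .1828 .03 -164.5 0 5;  python3 -c "
from h import *;print(readout.observe()['qpos'])"
```

```text
yaw -165.82186452524763 dyaw 1.3218645252476504 D [-0.0052  0.0125 -0.0756] n 5 tilt [ 0.0015 -0.0505]
0.001 0.005 0.030 -0.0007; 0.001 0.005 0.030 -0.0007; 0.001 0.005 0.030 -0.0007; 0.001 0.005 0.030 -0.0007; 0.001 0.005 0.030 -0.0007
[ 0.1051  0.7644 -0.7953  1.7466  0.7045  0.9645  0.8232]
```

Emit:
apply_moves:
  steps: "0.001 0.012 0.02 -0.0007 1;0.001 0.012 0.02 -0.0007 1;0.001 0.007 0.02 -0.0007 1;0.001 0.003 0.02 -0.0007 1;0 0 0.02 -0.0007 1"

```text
clock: 7.15
tool_pos: [0.5455, 0.1813, 0.055]
tool_rot: [0.0, -0.13, 0.991, -0.026]
force: [1.1, 0.5, 0.5]
finger_gap: 0.999
```

```bash
python3 plan.py .5438 .1828 .03 -164.5 0 2;  python3 -c "
from h import *;print(readout.observe()['qpos']);c=cap('wrist');save(c,'w4.png')"
```

```text
yaw -165.06906850735135 dyaw 0.5690685073513395 D [-0.0017  0.0015 -0.025 ] n 2 tilt [ 0.0078 -0.0519]
0.001 0.002 0.025 -0.0008; 0.001 0.002 0.025 -0.0008
[ 0.0537  0.8258 -0.7431  1.7879  0.7816  0.8721  0.7489]
```

View pics/w4.png

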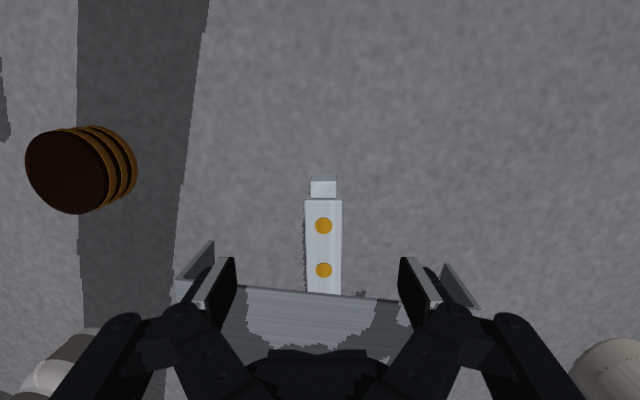

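Emit:
apply_moves:
  steps: "0.001 0.004 0.02 -0.0004 1;0.001 0.003 0.018 -0.0004 1;0.001 0 0.012 0 1;0 0 0 0 -1;0 0 0 0 -1;0 0 0 0 -1;0 0 0 0 -1;0 0 0 0 -1"

```text
clock: 8.0
tool_pos: [0.5427, 0.1819, 0.0259]
tool_rot: [-0.001, -0.132, 0.991, -0.027]
force: [0.1, 0.5, 0.0]
finger_gap: 0.145
```

```bash
python3 plan.py .5438 .1828 .03 -164.5 0 2;  python3 -c "
from h import *;s=readout.observe();print(s['qpos'],s['force'],s['finger_gap']);c=cap('side');save(c,'s4.png')
cv2.imwrite('pics/s4c.png',cv2.resize(c['pixels'][180:330,200:400],None,fx=4,fy=4))"
```

```text
yaw -164.82731088753596 dyaw 0.32731088753595106 D [0.0011 0.0009 0.0041] n 2 tilt [ 0.0056 -0.0534]
-0.001 0.001 -0.004 -0.0005; -0.001 0.001 -0.004 -0.0005
[ 0.0333  0.8626 -0.7111  1.8079  0.8241  0.8236  0.713 ] [0.0876 0.4695 0.0095] 0.14460754261241618
```

View pics/s4c.png

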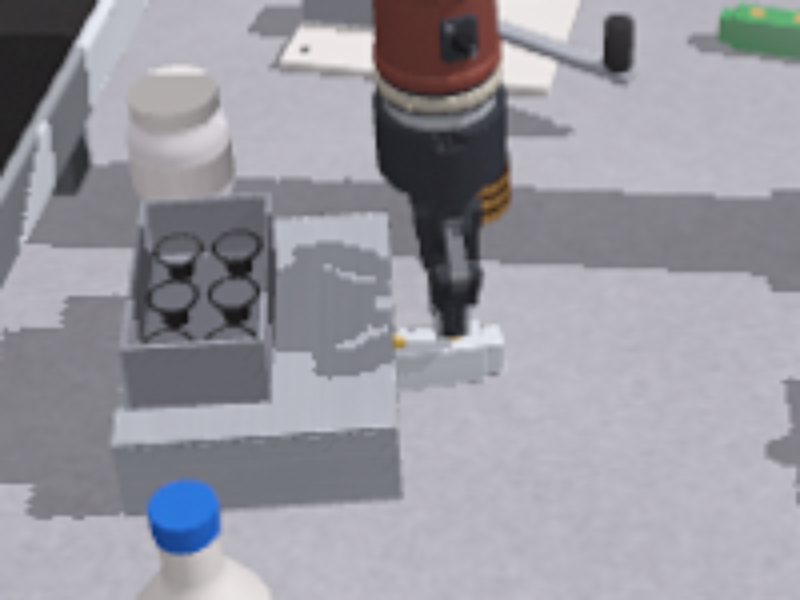

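Emit:
apply_moves:
  steps: "0 0 0 0 -1;0 0 0 0 -1"

```text
clock: 8.25
tool_pos: [0.543, 0.1819, 0.0263]
tool_rot: [-0.0, -0.132, 0.991, -0.027]
force: [0.5, 0.3, -0.3]
finger_gap: 0.003
```

```bash
python3 -c "
from h import *;s=readout.observe();print(s['tool_pos'],s['force'],s['finger_gap']);c=cap('wrist');save(c,'w5.png')"
```

```text
[0.543  0.1819 0.0263] [ 0.4974  0.341  -0.3257] 0.002686616933821693
```

View pics/w5.png

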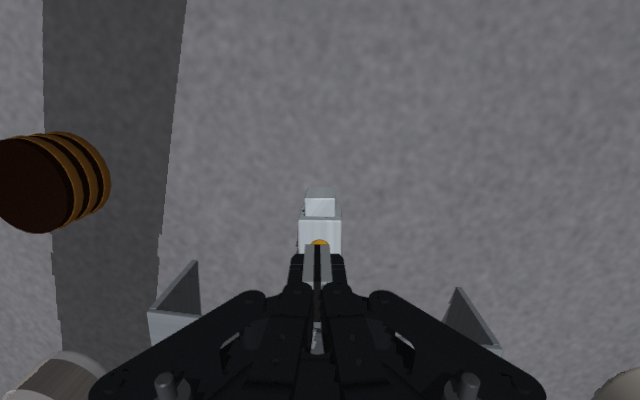

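```bash
python3 - <<'E'
from h import *
c=cap('wrist');print(np.array(c["T_tool_cam"]))
s=readout.observe()
T=np.eye(4);T[:3,:3]=q2R(s["tool_rot"]);T[:3,3]=s["tool_pos"]
for z in(-.03,0,.006,.025): 
    print(z,proj(c,T[:3,:3]@[0,0,z]+T[:3,3]), T[:3,:3]@[0,0,z]+T[:3,3])
c=cap("side");cv2.imwrite('pics/s5c.png',cv2.resize(c['pixels'][200:300,260:380],None,fx=6,fy=6,interpolation=cv2.INTER_CUBIC))
for z in(-.03,0,.006,.025): print(z,(proj(c,T[:3,:3]@[0,0,z]+T[:3,3])-[260,200])*6)
E
```

```text
[[ 0.0007 -0.9444 -0.3289  0.085 ]
 [ 1.      0.0008 -0.0002 -0.0009]
 [ 0.0004 -0.3289  0.9444 -0.155 ]
 [ 0.      0.      0.      1.    ]]
-0.03 [[318.5071 276.4346]] [0.5428 0.1835 0.0562]
0 [[318.2548 247.8176]] [0.543  0.1819 0.0263]
0.006 [[318.2136 243.1626]] [0.543  0.1816 0.0203]
0.025 [[318.0987 230.1664]] [0.5431 0.1806 0.0013]
-0.03 [[311.604  333.7635]]
0 [[314.1276 387.3028]]
0.006 [[314.6232 397.797 ]]
0.025 [[316.1731 430.5708]]
```

View pics/s5c.png

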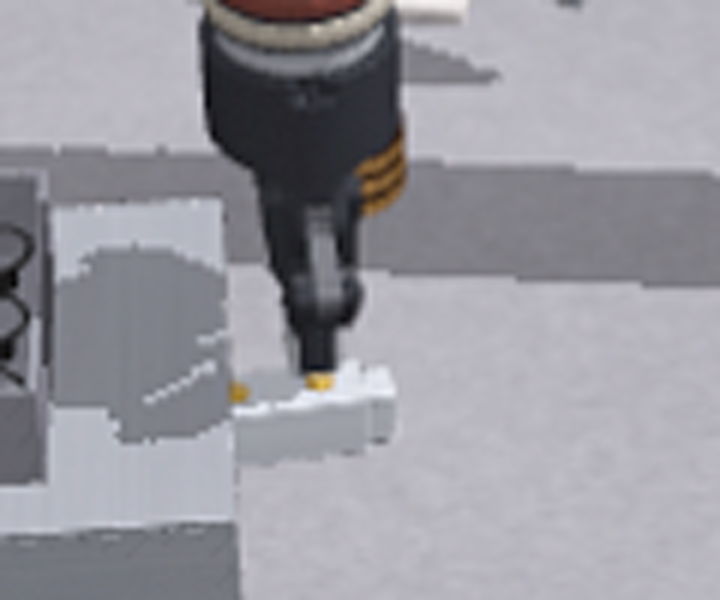

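The fingers shut fully above the bar. The reported TCP lies at or below the real fingertips: in the side picture the tip is at crop (318,372), so its height is about 0.033, while the TCP is at 0.026. The real tips therefore sit about 33 mm farther back than stated. I open, go lower and watch the force.

Emit:
apply_moves:
  steps: "0 0 0 0 1;0 0 0 0 1;0 0 0 0 1;0 0 0 0 1;0 0 0 0 1;0 0 0 0 1;0.001 0.002 0.02 0 1;0.001 0.002 0.02 0 1;0 0 0 0 1"

```text
clock: 9.3
tool_pos: [0.5413, 0.1824, 0.0043]
tool_rot: [-0.001, -0.132, 0.991, -0.027]
force: [-0.8, -0.6, 0.1]
finger_gap: 1.001
```

```bash
python3 - <<'E'
from h import *
s=readout.observe();print(s["clock"],s["tool_pos"],s["force"],s["finger_gap"])
T=np.eye(4);T[:3,:3]=q2R(s["tool_rot"]);T[:3,3]=s["tool_pos"];print(T[:,2])
c=cap("side");cv2.imwrite('pics/s6c.png',cv2.resize(c['pixels'][180:310,240:400],None,fx=4,fy=4,interpolation=cv2.INTER_CUBIC))
c=cap("wrist");save(c,"w6.png")
E
```

```text
9.3 [0.5413 0.1824 0.0043] [-0.7983 -0.6409  0.0557] 1.000924157262325
[ 0.0058 -0.0535 -0.9986  0.    ]
```

View pics/s6c.png

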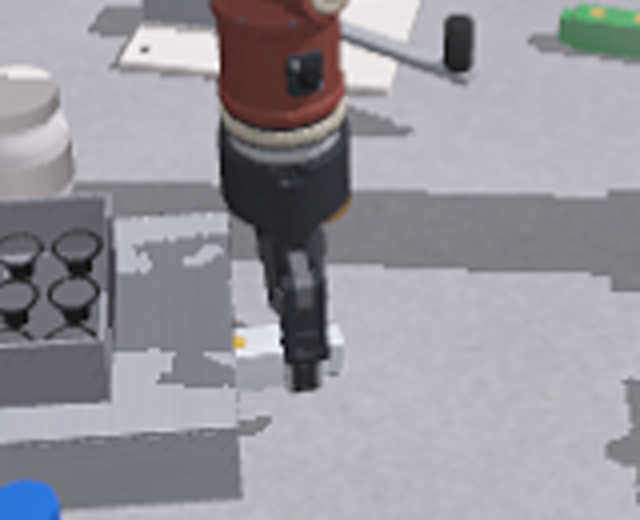

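View pics/w6.png

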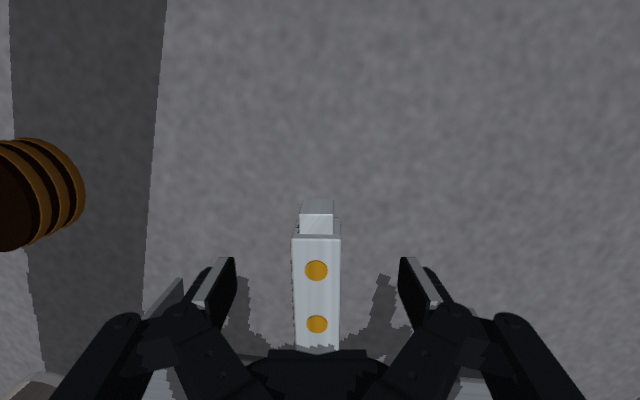

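```bash
python3 - <<'E'
from h import *
c=cap("side");s=readout.observe();M=q2R(s["tool_rot"]);p=np.array(s["tool_pos"])
for sg in(-1,1):
  for z in(-.03,-.02,-.01,0.,.012):
    q=p+M@[0,sg*.047,z];print(sg,z,q,(proj(c,q)-[240,180])*4)
E
```

```text
-1 -0.03 [0.5543 0.1393 0.0382] [[279.1866 278.9126]]
-1 -0.02 [0.5544 0.1388 0.0282] [[279.742 290.582]]
-1 -0.01 [0.5545 0.1382 0.0182] [[280.2922 302.1275]]
-1 0.0 [0.5546 0.1377 0.0082] [[280.8371 313.5506]]
-1 0.012 [ 0.5547  0.1371 -0.0038] [[281.4843 327.0992]]
1 -0.03 [0.5298 0.2299 0.0333] [[301.2489 383.3921]]
1 -0.02 [0.5299 0.2294 0.0233] [[301.722  395.2509]]
1 -0.01 [0.5299 0.2288 0.0133] [[302.1901 406.9722]]
1 0.0 [0.53   0.2283 0.0033] [[302.6533 418.5579]]
1 0.012 [ 0.5301  0.2277 -0.0087] [[303.2026 432.2848]]
```

Emit:
apply_moves:
  steps: "0 0.001 0.012 0 1;0 0 0.008 0 1;0 0 0 0 -1;0 0 0 0 -1;0 0 0 0 -1;0 0 0 0 -1;0 0 0 0 -1;0 0 0 0 -1;0 0 0 0 -1"

```text
clock: 10.35
tool_pos: [0.543, 0.1836, -0.004]
tool_rot: [0.002, -0.132, 0.991, -0.026]
force: [-0.4, 0.3, -0.4]
finger_gap: 0.293
```

```bash
python3 - <<'E'
from h import *
s=readout.observe();print(s["clock"],s["tool_pos"],s["force"],s["finger_gap"],s["qpos"])
c=cap("side");cv2.imwrite('pics/s7c.png',cv2.resize(c['pixels'][180:310,240:400],None,fx=4,fy=4,interpolation=cv2.INTER_CUBIC))
E
```

```text
10.35 [ 0.543   0.1836 -0.004 ] [-0.4127  0.2895 -0.4214] 0.2933082496512156 [ 0.0101  0.9016 -0.6732  1.8221  0.8728  0.7678  0.6689]
```

View pics/s7c.png

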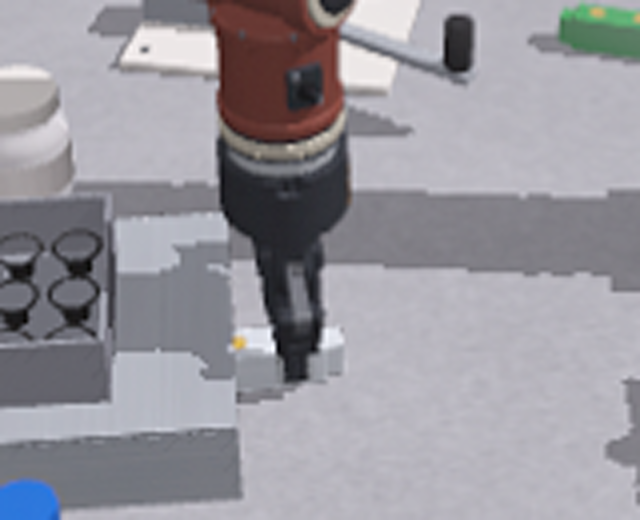

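Emit:
apply_moves:
  steps: "0.03 0 0 0 -1;0.05 0 0 0 -1;0.05 0 0 0 -1;0.05 0 0 0 -1"

```text
clock: 10.8
tool_pos: [0.4604, 0.1618, -0.0041]
tool_rot: [0.006, -0.129, 0.991, -0.023]
force: [0.8, 0.4, -2.8]
finger_gap: 0.291
```

```bash
python3 plan.py .5438 .1828 .03 -164.5 0 2; python3 - <<'E'
from h import *
s=readout.observe();print(s["clock"],s["tool_pos"],s["force"],s["finger_gap"],s["qpos"])
E
```

```text
yaw -165.17643746076578 dyaw 0.6764374607657775 D [0.0834 0.021  0.0341] n 2 tilt [ 0.0187 -0.044 ]
-0.086 -0.001 -0.034 -0.0009; -0.086 -0.002 -0.034 -0.0009
10.8 [ 0.4604  0.1618 -0.0041] [ 0.8093  0.4375 -2.8363] 0.29052945736515123 [-0.016   0.8118 -0.6147  2.0715  0.972   0.5925  0.4772]
```

Emit:
apply_moves:
  steps: "0 0 0 0 1;0 0 0 0 1;0 0 0 0 1;0 0 0 0 1;0 0 0 0 1;0 0 0 0 1;-0.04 0 0 0 1;-0.04 0 0 0 1;-0.04 0 0 0 1;0 0 0 0 1"

```text
clock: 11.8
tool_pos: [0.5209, 0.1776, -0.0037]
tool_rot: [0.006, -0.129, 0.991, -0.023]
force: [0.4, 0.7, -0.5]
finger_gap: 0.998
```

```bash
python3 plan.py .5438 .1828 .03 -164.5 0 2; python3 - <<'E'
from h import *
s=readout.observe();print(s["clock"],s["tool_pos"],s["force"],s["finger_gap"],s["qpos"])
c=cap("side");cv2.imwrite('pics/s8c.png',cv2.resize(c['pixels'][180:310,240:400],None,fx=4,fy=4,interpolation=cv2.INTER_CUBIC))
c=cap("wrist");save(c,"w8.png")
for l in ["manifold","manifold_nose","manifold_stud"]:
    print(l,[(round(float(d["conf"]),2),w(c,d["point"]).round(4).tolist()) for d in finder.tip_of("wrist",l)[:3]])
E
```

```text
yaw -165.12977473640746 dyaw 0.6297747364074723 D [0.0229 0.0052 0.0337] n 2 tilt [ 0.0186 -0.0444]
-0.023 -0.001 -0.034 -0.0009; -0.023 -0.001 -0.034 -0.0009
11.8 [ 0.5209  0.1776 -0.0037] [ 0.4121  0.6985 -0.5232] 0.9983205063098265 [ 0.0084  0.8734 -0.6585  1.8971  0.9002  0.7105  0.6132]
manifold [(0.62, [0.5155, 0.1755, 0.0029])]
manifold_nose [(0.96, [0.4232, 0.151, 0.0144])]
manifold_stud [(0.79, [0.5423, 0.1879, 0.0467])]
```

View pics/s8c.png

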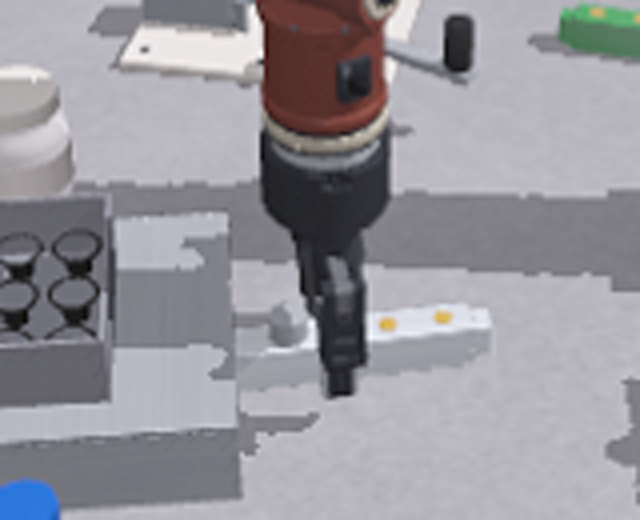

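View pics/w8.png

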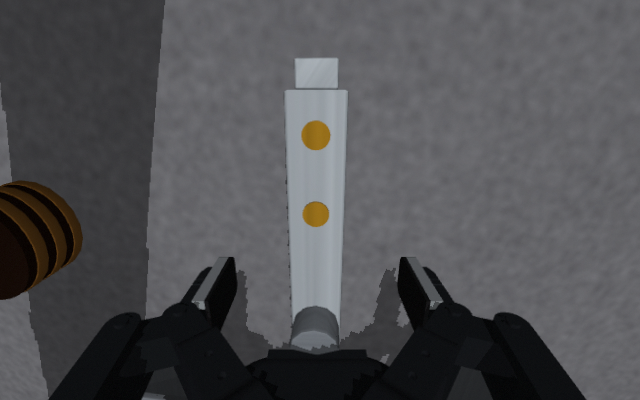

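Emit:
apply_moves:
  steps: "0.01 0 0 0 1;0 0 0 0 -1;0 0 0 0 -1;0 0 0 0 -1;0 0 0 0 -1;0 0 0 0 -1;0 0 0 0 -1;0 0 0 0 -1"

```text
clock: 12.85
tool_pos: [0.5091, 0.1747, -0.0032]
tool_rot: [0.003, -0.132, 0.991, -0.025]
force: [-0.8, 0.8, 1.6]
finger_gap: 0.291
```

Emit:
apply_moves:
  steps: "0.03 0 0 0 -1;0.04 0 0 0 -1;0 0 0 0 -1;0 0 -0.02 0 -1;0 0 -0.03 0 -1"

```text
clock: 13.35
tool_pos: [0.4755, 0.1663, 0.0206]
tool_rot: [0.002, -0.132, 0.991, -0.025]
force: [0.9, -0.5, -3.0]
finger_gap: 0.293
```

```bash
python3 plan.py .5438 .1828 .03 -164.5 0 2; python3 - <<'E'
from h import *
s=readout.observe();print(s["clock"],s["tool_pos"],s["force"],s["finger_gap"],s["qpos"])
c=cap("side");cv2.imwrite('pics/s9c.png',cv2.resize(c['pixels'][180:310,240:400],None,fx=4,fy=4,interpolation=cv2.INTER_CUBIC))
E
```

```text
yaw -164.87976152125793 dyaw 0.37976152125792445 D [0.0683 0.0165 0.0094] n 2 tilt [ 0.0113 -0.0487]
-0.070 -0.002 -0.009 -0.0005; -0.070 -0.002 -0.009 -0.0005
13.35 [0.4755 0.1663 0.0206] [ 0.9403 -0.4612 -2.9637] 0.2931099334151317 [ 0.0202  0.7946 -0.6763  2.01    0.8866  0.6833  0.5755]
```

View pics/s9c.png

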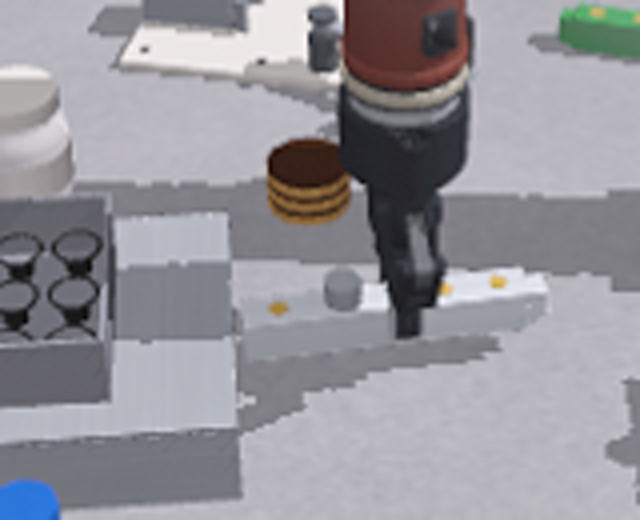

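Emit:
apply_moves:
  steps: "0.03 0 -0.02 0 -1;0 0 -0.05 0 -1;0 0 -0.06 0 -1;0 0 -0.06 0 -1;0 0 -0.06 0 -1"

```text
clock: 13.9
tool_pos: [0.4611, 0.1675, 0.1482]
tool_rot: [0.0, -0.13, 0.991, -0.024]
force: [0.5, -0.7, -3.4]
finger_gap: 0.289
```

```bash
cat > ct.py <<'E'
from h import *
import sys
O=np.array([.6003,-.228]);th=np.radians(-6.4);ex=np.array([np.cos(th),np.sin(th)]);ey=np.array([-ex[1],ex[0]])
def C(x,y): return O+ex*x/1e3+ey*y/1e3
def inv(p): d=np.array(p[:2])-O;return np.array([d@ex,d@ey])*1e3
if __name__=="__main__": print(C(*[float(v) for v in sys.argv[1:]]))
E
python3 ct.py -85 0; python3 plan.py .5158 -.2185 .14 -6.4 -1 28; python3 -c "
from h import *;s=readout.observe();print(s['qpos'])"
```

```text
[ 0.5158 -0.2185]
yaw -165.03351082281173 dyaw -201.36648917718827 D [ 0.0547 -0.386  -0.0082] n 28 tilt [ 0.0073 -0.0482]
0.003 -0.028 0.001 0.0200; -0.000 -0.028 0.001 0.0200; -0.004 -0.028 0.001 0.0200; -0.007 -0.027 0.001 0.0200; -0.010 -0.026 0.001 0.0200; -0.014 -0.024 0.001 0.0200; -0.016 -0.022 0.001 0.0200; -0.019 -0.020 0.001 0.0200; -0.022 -0.018 0.001 0.0200; -0.024 -0.015 0.001 0.0200; -0.025 -0.012 0.001 0.0200; -0.027 -0.009 0.001 0.0200; -0.027 -0.005 0.001 0.0200; -0.028 -0.002 0.001 0.0200; -0.028 0.002 0.001 0.0200; -0.027 0.005 0.001 0.0200; -0.026 0.009 0.001 0.0200; -0.025 0.012 0.001 0.0200; -0.023 0.015 0.001 0.0200; -0.021 0.018 0.001 0.0200; -0.019 0.020 0.001 0.0200; -0.016 0.023 0.001 0.0200; -0.013 0.024 0.001 0.0200; -0.010 0.026 0.001 0.0200; -0.007 0.027 0.001 0.0200; -0.003 0.028 0.001 0.0200; 0.000 0.028 0.001 0.0200; 0.004 0.028 0.001 0.0200
[ 0.1432  0.6051 -0.8668  1.9383  0.6377  0.9157  0.7704]
```

Emit:
apply_moves:
  steps: "0.003 -0.028 0 0.02 -1;0 -0.028 0 0.02 -1;-0.004 -0.028 0 0.02 -1;-0.007 -0.027 0 0.02 -1;-0.01 -0.026 0 0.02 -1;-0.014 -0.024 0 0.02 -1;-0.016 -0.022 0 0.02 -1;-0.019 -0.02 0 0.02 -1;-0.022 -0.018 0 0.02 -1;-0.024 -0.015 0 0.02 -1"

```text
clock: 14.9
tool_pos: [0.4845, 0.0293, 0.1592]
tool_rot: [0.016, 0.497, 0.867, -0.011]
force: [0.3, 0.5, -3.1]
finger_gap: 0.294
```

```bash
python3 plan.py .5158 -.2185 .14 -6.4 -1 18; python3 -c "
from h import *;s=readout.observe();print(s['qpos'],s['finger_gap'])"
```

```text
yaw 120.33183547626129 dyaw -126.73183547626131 D [ 0.0313 -0.2478 -0.0192] n 18 tilt [ 0.0161 -0.0348]
-0.026 -0.011 0.002 0.0196; -0.027 -0.008 0.002 0.0196; -0.027 -0.004 0.002 0.0196; -0.028 -0.001 0.002 0.0196; -0.028 0.002 0.002 0.0196; -0.027 0.006 0.002 0.0196; -0.026 0.009 0.002 0.0196; -0.025 0.012 0.002 0.0196; -0.023 0.015 0.002 0.0196; -0.021 0.018 0.002 0.0196; -0.019 0.020 0.002 0.0196; -0.016 0.023 0.002 0.0196; -0.013 0.024 0.002 0.0196; -0.010 0.026 0.002 0.0196; -0.007 0.027 0.002 0.0196; -0.004 0.028 0.002 0.0196; -0.000 0.028 0.002 0.0196; 0.003 0.028 0.002 0.0196
[ 0.2421  0.4818 -0.5326  1.9641  0.3939  0.7864  0.0065] 0.29407062228934594
```

Emit:
apply_moves:
  steps: "-0.026 -0.011 0 0.0196 -1;-0.027 -0.008 0 0.0196 -1;-0.027 -0.004 0 0.0196 -1;-0.028 -0.001 0 0.0196 -1;-0.028 0.002 0 0.0196 -1;-0.027 0.006 0 0.0196 -1;-0.026 0.009 0 0.0196 -1;-0.025 0.012 0 0.0196 -1;-0.023 0.015 0 0.0196 -1;-0.021 0.018 0 0.0196 -1"

```text
clock: 15.9
tool_pos: [0.5011, -0.1129, 0.1625]
tool_rot: [0.015, 0.916, 0.4, 0.0]
force: [0.7, -0.6, -3.7]
finger_gap: 0.293
```

```bash
python3 plan.py .5158 -.2185 .14 -6.4 -1; python3 -c "
from h import *;s=readout.observe();print(s['qpos'],s['finger_gap'])"
```

```text
yaw 47.12367059779984 dyaw -53.52367059779984 D [ 0.0147 -0.1056 -0.0225] n 7 tilt [ 0.0127 -0.0281]
-0.019 0.024 0.006 0.0212; -0.016 0.026 0.006 0.0212; -0.012 0.028 0.006 0.0212; -0.009 0.029 0.006 0.0212; -0.005 0.030 0.006 0.0212; -0.001 0.030 0.006 0.0212; 0.004 0.030 0.006 0.0212
[ 0.2859  0.4717 -0.1771  1.8983  0.1536  0.7676 -0.7299] 0.2925954539611943
```

Emit:
apply_moves:
  steps: "-0.019 0.024 0 0.0212 -1;-0.016 0.026 0 0.0212 -1;-0.012 0.028 0 0.0212 -1;-0.009 0.029 0 0.0212 -1;-0.005 0.03 0 0.0212 -1;-0.001 0.03 0.01 0.0212 -1;0.004 0.03 0.01 0.0212 -1;0 0 0 0 -1"

```text
clock: 16.7
tool_pos: [0.5167, -0.2224, 0.1528]
tool_rot: [0.011, 0.997, -0.071, 0.006]
force: [-0.1, -0.1, -2.9]
finger_gap: 0.288
```

```bash
python3 plan.py .5158 -.2185 .10 -6.4 0; python3 - <<'E'
from h import *
import pickle
s=readout.observe();print(s['clock'],s['tool_pos'],s['qpos'],s['finger_gap'])
c=cap("wrist");save(c,"w10.png");pickle.dump(c,open("w10.pkl","wb"))
for l in ["manifold_nose","manifold_stud","cradle_mouth","cradle"]:
    print(l,[(round(float(d["conf"]),2),w(c,d["point"]).round(4).tolist()) for d in finder.tip_of("wrist",l)[:3]])
c=cap("side");cv2.imwrite('pics/s10c.png',cv2.resize(c['pixels'][100:230,240:400],None,fx=4,fy=4,interpolation=cv2.INTER_CUBIC))
E
```

```text
yaw -8.176365416807778 dyaw 1.776365416807767 D [-0.0009  0.0039 -0.0528] n 2 tilt [ 0.01   -0.0234]
-0.001 -0.004 0.053 -0.0025; -0.001 -0.004 0.053 -0.0025
16.7 [ 0.5167 -0.2224  0.1528] [ 0.2964  0.5462  0.093   1.7831 -0.0421  0.7968 -1.309 ] 0.2881297865986993
manifold_nose [(0.9, [0.6074, -0.2364, 0.1699])]
manifold_stud [(0.83, [0.4806, -0.2164, 0.2041])]
cradle_mouth [(0.72, [0.6359, -0.2358, 0.0078])]
cradle [(0.86, [0.6053, -0.2298, 0.0009])]
```

View pics/w10.png

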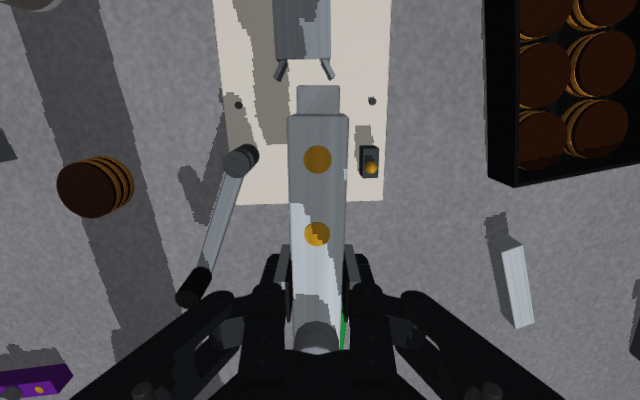

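View pics/s10c.png

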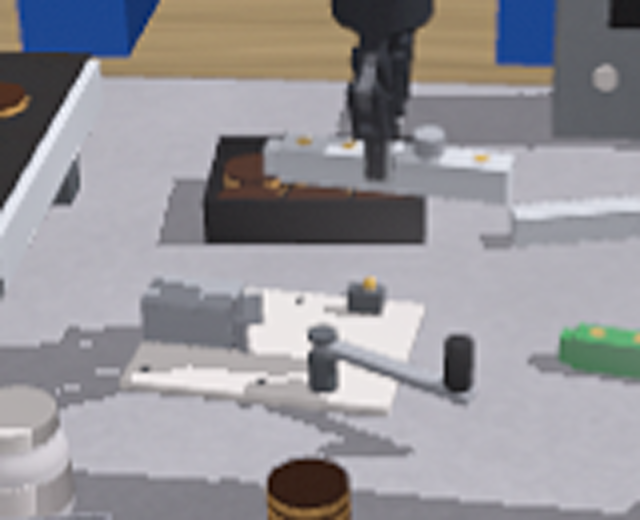

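```bash
python3 ct.py -85 0; python3 plan.py .5158 -.2185 .045 -6.4 0 4
```

```text
[ 0.5158 -0.2185]
yaw -7.843967193355524 dyaw 1.4439671933555356 D [-0.0014  0.0002 -0.1088] n 4 tilt [ 0.0117 -0.0208]
-0.001 0.000 0.054 -0.0010; -0.001 0.000 0.054 -0.0010; -0.001 0.000 0.054 -0.0010; -0.001 0.000 0.054 -0.0010
```

Emit:
apply_moves:
  steps: "-0.002 -0.001 0.04 -0.001 -1;-0.002 -0.001 0.054 -0.001 -1;-0.001 -0.001 0.054 -0.001 -1;-0.001 -0.001 0.054 -0.001 -1;0 0 0.016 0 -1;0 0 0 0 -1"

```text
clock: 17.6
tool_pos: [0.5207, -0.2152, 0.0453]
tool_rot: [0.01, 0.999, -0.05, 0.011]
force: [-0.1, -0.0, -3.0]
finger_gap: 0.295
```

```bash
python3 plan.py .5158 -.2185 .008 -6.4 0 4; python3 - <<'E'
from h import *
import pickle
s=readout.observe();print(s['clock'],s['tool_pos'],s['force'],s['qpos'],s['finger_gap'])
c=cap("wrist");save(c,"w11.png");pickle.dump(c,open("w11.pkl","wb"))
for l in ["manifold_nose","manifold_stud","cradle_mouth"]:
    print(l,[(round(float(d["conf"]),2),w(c,d["point"]).round(4).tolist()) for d in finder.tip_of("wrist",l)[:3]])
E
```

```text
yaw -5.674871695268045 dyaw -0.7251283047319494 D [-0.0049 -0.0033 -0.0373] n 4 tilt [ 0.0217 -0.0202]
-0.002 0.002 0.019 0.0005; -0.002 0.002 0.019 0.0005; -0.002 0.002 0.019 0.0005; -0.002 0.002 0.019 0.0005
17.6 [ 0.5207 -0.2152  0.0453] [-0.1438 -0.0366 -2.9671] [ 0.3095  0.6989  0.0577  1.8758 -0.0499  0.5409 -1.2744] 0.2949905118374786
manifold_nose [(0.67, [0.6095, -0.2279, 0.064])]
manifold_stud [(0.66, [0.4827, -0.2079, 0.0959])]
cradle_mouth [(0.62, [0.6339, -0.2343, 0.0073])]
```

View pics/w11.png

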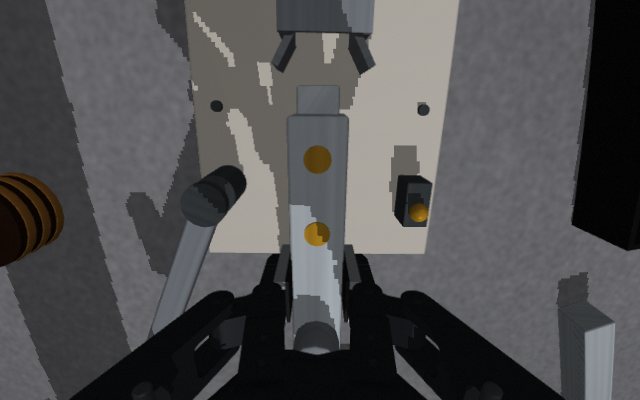

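Emit:
apply_moves:
  steps: "-0.002 0.003 0.015 0.0005 -1;-0.002 0.002 0.015 0.0005 -1;-0.002 0.001 0.015 0.0005 -1;-0.002 0.001 0.015 0.0005 -1;0 0 0.008 0 -1;0 0 0 0 -1"

```text
clock: 18.4
tool_pos: [0.5198, -0.2215, 0.0129]
tool_rot: [0.011, 0.998, -0.057, 0.016]
force: [-0.3, -0.2, -2.9]
finger_gap: 0.293
```

```bash
python3 plan.py .5158 -.2185 .008 -6.4 0 4; python3 - <<'E'
from h import *
import pickle
s=readout.observe();print(s['clock'],s['tool_pos'],s['force'],s['qpos'],s['finger_gap'])
c=cap("wrist");save(c,"w12.png");pickle.dump(c,open("w12.pkl","wb"))
for l in ["manifold_nose","manifold_stud","cradle_mouth"]:
    print(l,[(round(float(d["conf"]),2),w(c,d["point"]).round(4).tolist()) for d in finder.tip_of("wrist",l)[:3]])
c=cap("side");cv2.imwrite('pics/s12c.png',cv2.resize(c['pixels'][120:230,240:400],None,fx=4,fy=4,interpolation=cv2.INTER_CUBIC))
E
```

```text
yaw -6.536355707874142 dyaw 0.13635570787415374 D [-0.004   0.003  -0.0049] n 4 tilt [ 0.0302 -0.0242]
-0.002 -0.001 0.002 -0.0001; -0.002 -0.001 0.002 -0.0001; -0.002 -0.001 0.002 -0.0001; -0.002 -0.001 0.002 -0.0001
18.4 [ 0.5198 -0.2215  0.0129] [-0.3332 -0.1542 -2.8989] [ 0.3225  0.7511  0.0544  1.8951 -0.0567  0.4599 -1.2733] 0.29266873619442096
manifold_nose [(0.66, [0.6108, -0.2322, 0.0318])]
manifold_stud [(0.59, [0.4835, -0.2146, 0.0632])]
cradle_mouth []
```

View pics/w12.png

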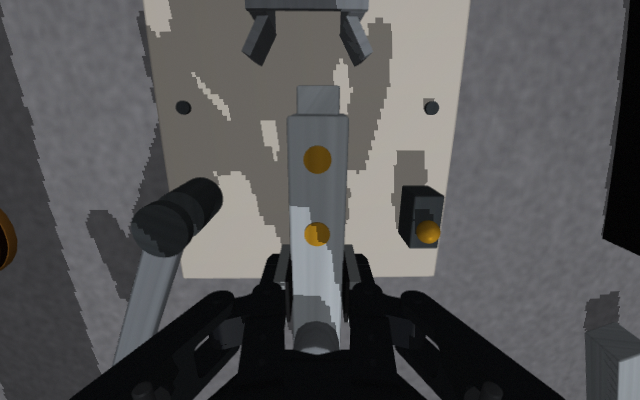

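View pics/s12c.png

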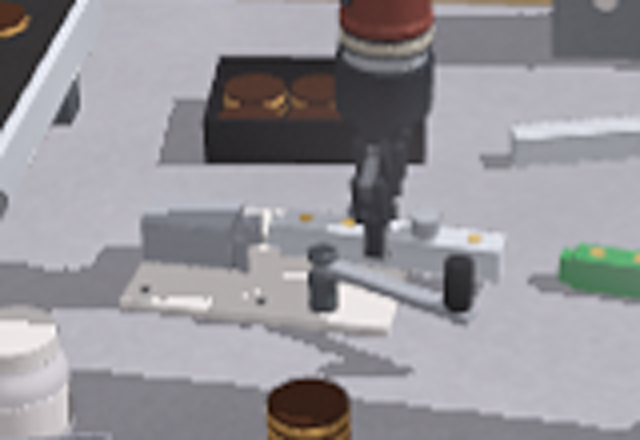

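Emit:
apply_moves:
  steps: "0 -0.004 0.002 0 -1;0 -0.003 0.002 0 -1;0.02 0 0.001 0 -1;0.03 0 0.001 0 -1;0 0 0 0 -1"

```text
clock: 19.15
tool_pos: [0.5489, -0.2207, 0.0128]
tool_rot: [0.012, 0.998, -0.057, 0.018]
force: [-0.1, 0.2, -3.7]
finger_gap: 0.292
```

```bash
cat > st.py <<'E'
from h import *
from ct import *
import sys
s=readout.observe();M=q2R(s["tool_rot"])
print(round(s['clock'],2),s['tool_pos'],"cr",inv(s['tool_pos']).round(1),"yaw-c",round(np.degrees(np.arctan2(M[1,0],M[0,0])-th),2),"tilt",M[:2,2].round(4),s['force'],round(s['finger_gap'],3),s['qpos'])
n=sys.argv[1]
if n!="-":
    c=cap("wrist");save(c,n+"_w.png")
    for l in sys.argv[2:]:
        print(l,[(round(float(d["conf"]),2),w(c,d["point"]).round(4).tolist(),inv(w(c,d["point"])).round(1)) for d in finder.tip_of("wrist",l)[:2]])
    c=cap("side");cv2.imwrite('pics/%s_s.png'%n,cv2.resize(c['pixels'][120:230,240:400],None,fx=4,fy=4,interpolation=cv2.INTER_CUBIC))
E
python3 st.py a13 manifold_nose manifold_stud cradle_mouth
```

```text
19.15 [ 0.5489 -0.2207  0.0128] cr [-51.9   1.5] yaw-c -0.08 tilt [ 0.0354 -0.0255] [-0.1058  0.2208 -3.652 ] 0.292 [ 0.3021  0.7751  0.0588  1.8234 -0.0603  0.5028 -1.2889]
manifold_nose [(0.71, [0.638, -0.2324, 0.0323], array([37.9, -0.2]))]
manifold_stud [(0.74, [0.5128, -0.2148, 0.0613], array([-88.4,   3.3]))]
cradle_mouth []
```

View pics/a13_w.png

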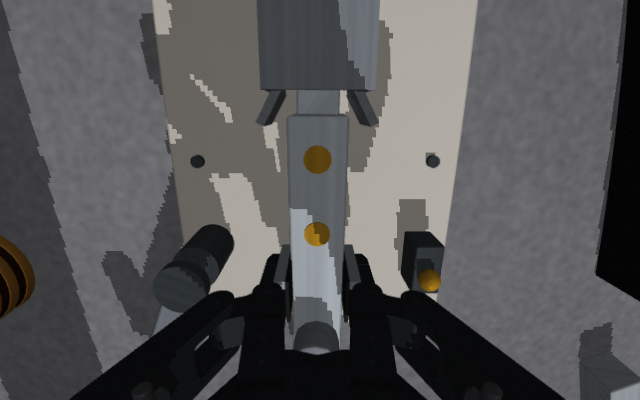

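View pics/a13_s.png

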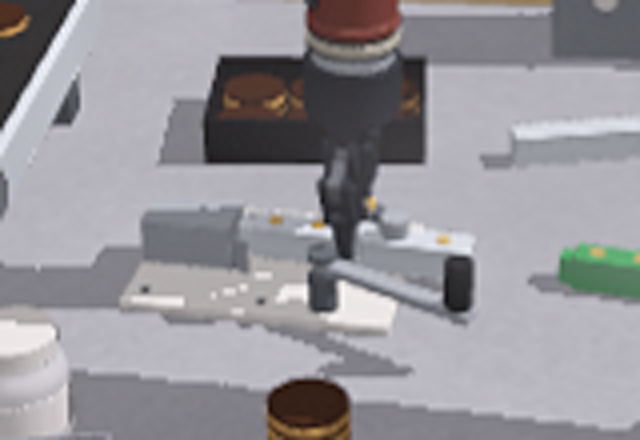

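Emit:
apply_moves:
  steps: "0 0 0.005 0 -1;0 0 0.004 0 -1;0 0 0 0 -1;0 0 0 0 0;0 0 0 0 0;0 0 0 0 0;0 0 0 0 0"

```text
clock: 20.1
tool_pos: [0.5452, -0.222, 0.0095]
tool_rot: [0.012, 0.998, -0.058, 0.017]
force: [0.1, 0.9, 0.1]
finger_gap: 0.503
```

```bash
python3 st.py a14 manifold_nose manifold_stud
```

```text
20.1 [ 0.5452 -0.222   0.0095] cr [-55.4  -0.2] yaw-c -0.26 tilt [ 0.0327 -0.0261] [0.051  0.9062 0.1324] 0.503 [ 0.3048  0.7783  0.0598  1.8309 -0.0602  0.4944 -1.2884]
manifold_nose [(0.89, [0.6348, -0.2328, 0.023], array([34.8, -0.9]))]
manifold_stud [(0.95, [0.5083, -0.2165, 0.0575], array([-92.7,   1.1]))]
```

View pics/a14_w.png

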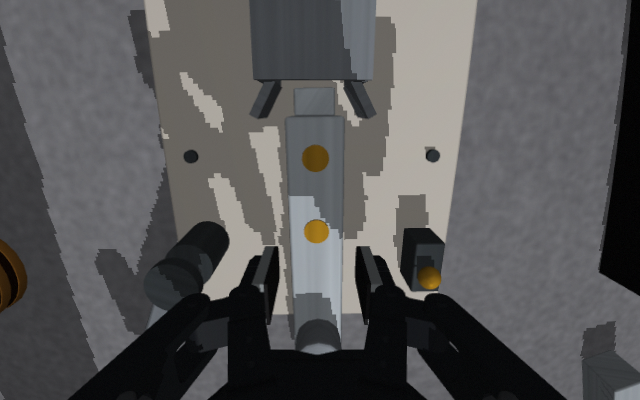

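View pics/a14_s.png

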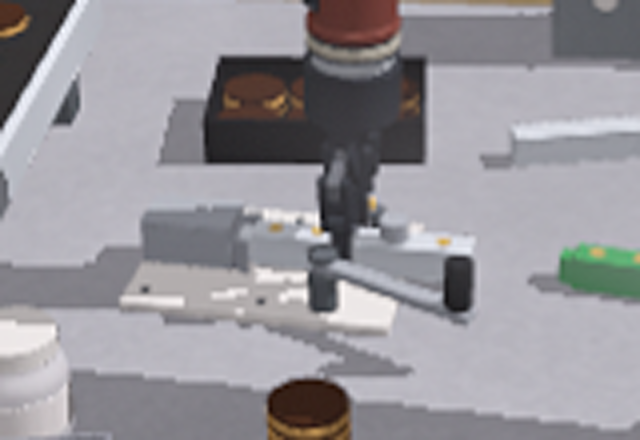

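Emit:
apply_moves:
  steps: "-0.05 0 -0.002 0 0;-0.05 0 -0.002 0 0;-0.045 0 -0.001 0 0;0 0 0 0 0"

```text
clock: 20.7
tool_pos: [0.4717, -0.213, 0.009]
tool_rot: [0.012, 0.998, -0.058, 0.018]
force: [-0.4, -0.4, 0.1]
finger_gap: 0.501
```

```bash
python3 st.py a15 manifold_nose manifold_stud
```

```text
20.7 [ 0.4717 -0.213   0.009 ] cr [-129.4    0.6] yaw-c -0.2 tilt [ 0.0339 -0.0263] [-0.4319 -0.3965  0.0528] 0.501 [ 0.3436  0.7165  0.0467  2.0329 -0.0544  0.3519 -1.2575]
manifold_nose []
manifold_stud []
```

View pics/a15_w.png

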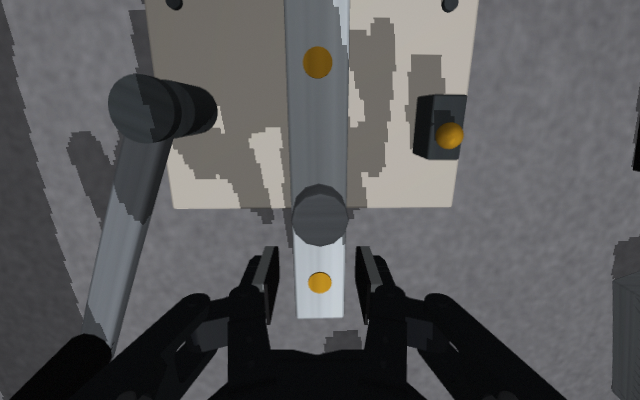

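View pics/a15_s.png

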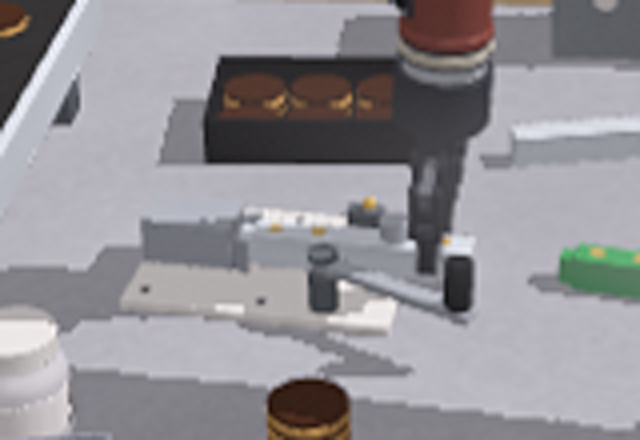

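Emit:
apply_moves:
  steps: "0 0 0 0 -1;0 0 0 0 -1;0 0 0 0 -1;0 0 0 0 -1;0.02 0 0.001 0 -1;0.03 0 0.001 0 -1;0.03 0 0.001 0 -1;0 0 0 0 -1"

```text
clock: 21.7
tool_pos: [0.5154, -0.2181, 0.0104]
tool_rot: [0.012, 0.998, -0.057, 0.017]
force: [1.4, 0.2, -0.6]
finger_gap: 0.287
```

```bash
python3 st.py a16 manifold_nose manifold_stud
```

```text
21.7 [ 0.5154 -0.2181  0.0104] cr [-85.5   0.4] yaw-c -0.11 tilt [ 0.0329 -0.0263] [ 1.3963  0.1767 -0.5525] 0.287 [ 0.3181  0.7497  0.0553  1.9144 -0.0578  0.4389 -1.2751]
manifold_nose []
manifold_stud [(0.91, [0.5447, -0.2196, 0.0563], array([-56.2,   2.1]))]
```

View pics/a16_w.png

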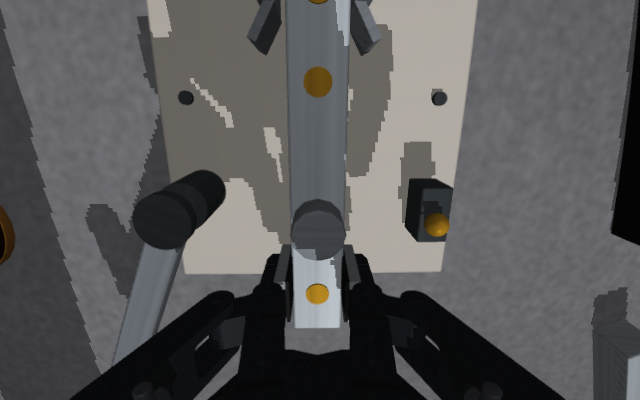

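View pics/a16_s.png

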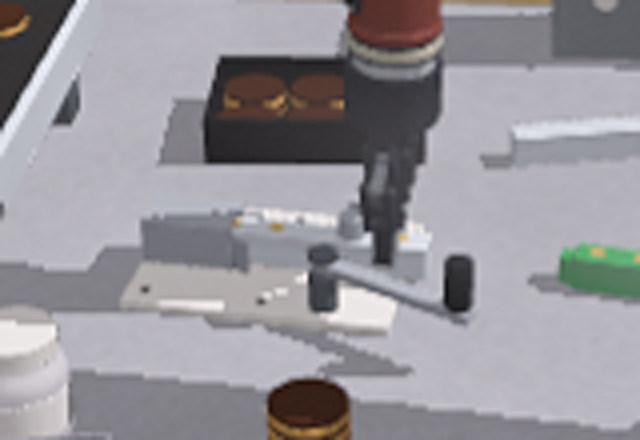

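Emit:
apply_moves:
  steps: "0.025 0 0.003 0 -1;0.02 0 0.002 0 -1;0.01 0 0.001 0 -1;0 0 0 0 -1"

```text
clock: 22.3
tool_pos: [0.5227, -0.2196, 0.0103]
tool_rot: [0.009, 0.998, -0.059, -0.001]
force: [3.7, 0.4, 0.3]
finger_gap: 0.29
```

```bash
python3 st.py a17 manifold_stud
```

```text
22.3 [ 0.5227 -0.2196  0.0103] cr [-78.1  -0.3] yaw-c -0.41 tilt [-0.003  -0.0173] [3.651  0.4012 0.321 ] 0.29 [ 0.3084  0.7671  0.065   1.8602 -0.0568  0.5128 -1.285 ]
manifold_stud [(0.8, [0.5538, -0.2219, 0.0569], array([-46.9,   0.8]))]
```

View pics/a17_w.png

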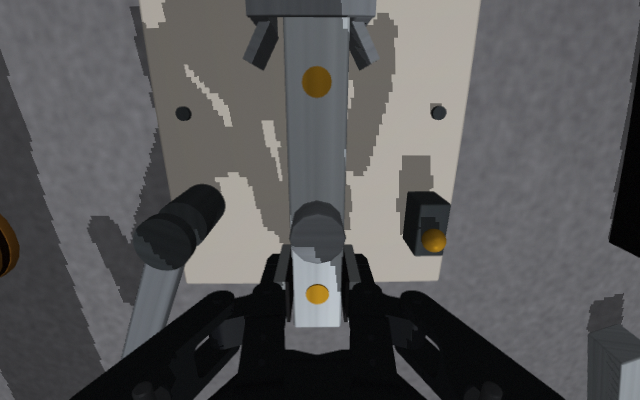

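View pics/a17_s.png

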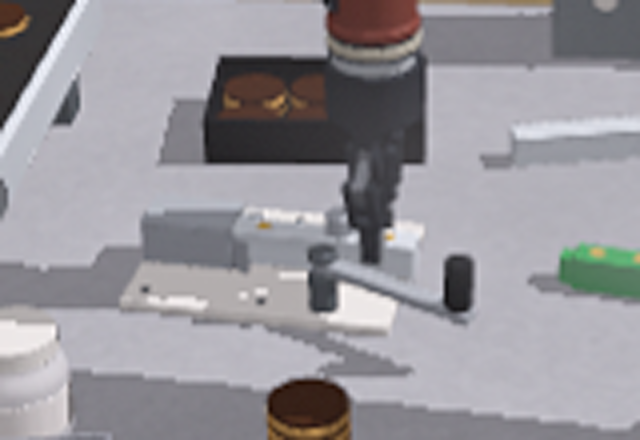

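Emit:
apply_moves:
  steps: "0.02 -0.004 0 0 -1"

```text
clock: 22.55
tool_pos: [0.5277, -0.2192, 0.0098]
tool_rot: [0.008, 0.998, -0.061, -0.006]
force: [-6.6, -1.0, 8.5]
finger_gap: 0.291
```

```bash
python3 st.py -
```

```text
22.55 [ 0.5277 -0.2192  0.0098] cr [-73.1   0.6] yaw-c -0.55 tilt [-0.0132 -0.0158] [-6.5674 -0.9904  8.5174] 0.291 [ 0.3014  0.7753  0.0691  1.8383 -0.0568  0.5368 -1.2919]
```

Emit:
apply_moves:
  steps: "0.02 -0.002 0 0 -1"

```text
clock: 22.65
tool_pos: [0.5343, -0.2193, 0.0098]
tool_rot: [0.008, 0.998, -0.061, -0.01]
force: [-7.2, 0.3, 10.0]
finger_gap: 0.29
```

```bash
python3 st.py a18 manifold_stud
```

```text
22.65 [ 0.5343 -0.2193  0.0098] cr [-66.6   1.3] yaw-c -0.61 tilt [-0.0207 -0.0142] [-7.2154  0.2726 10.0201] 0.29 [ 0.2958  0.7838  0.0719  1.8134 -0.0571  0.5611 -1.2972]
manifold_stud [(0.71, [0.5629, -0.2229, 0.0578], array([-37.8,   0.9]))]
```

Emit:
apply_moves:
  steps: "0.015 0 -0.003 0 -1;0.015 0 -0.001 0 -1"

```text
clock: 23.0
tool_pos: [0.5461, -0.2207, 0.0105]
tool_rot: [0.007, 0.998, -0.061, -0.014]
force: [-8.3, 2.0, 0.5]
finger_gap: 0.29
```

```bash
python3 st.py a19 manifold_stud
```

```text
23.0 [ 0.5461 -0.2207  0.0105] cr [-54.6   1.2] yaw-c -0.66 tilt [-0.0283 -0.0123] [-8.2841  2.0153  0.4928] 0.29 [ 0.2899  0.7967  0.0748  1.7719 -0.0574  0.5976 -1.3031]
manifold_stud [(0.58, [0.5748, -0.2225, 0.0564], array([-25.9,   2.6]))]
```

View pics/a19_w.png

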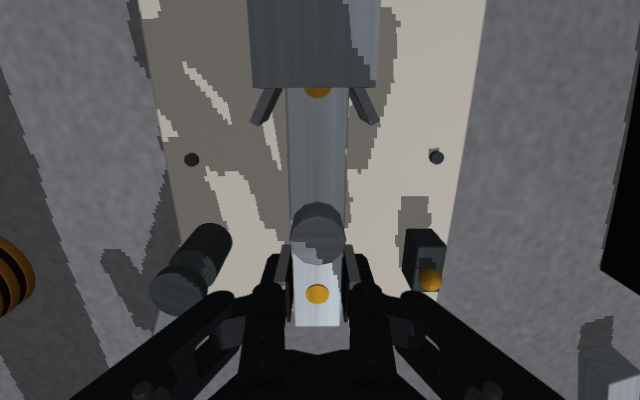

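View pics/a19_s.png

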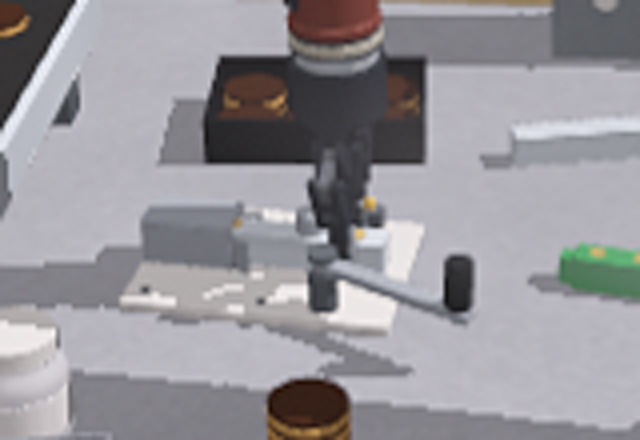

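Emit:
apply_moves:
  steps: "0.015 0 0 0 -1;0.015 0 0 0 -1"

```text
clock: 23.35
tool_pos: [0.5455, -0.2208, 0.0095]
tool_rot: [0.004, 0.998, -0.063, -0.031]
force: [-16.1, 3.3, 19.4]
finger_gap: 0.288
```

```bash
python3 st.py -; python3 st.py a20 manifold_stud
```

```text
23.35 [ 0.5455 -0.2208  0.0095] cr [-55.3   1. ] yaw-c -0.8 tilt [-0.0631 -0.0037] [-16.0724   3.3263  19.4275] 0.288 [ 0.2857  0.8101  0.0805  1.7406 -0.0554  0.6515 -1.3081]
23.35 [ 0.5455 -0.2208  0.0095] cr [-55.3   1. ] yaw-c -0.8 tilt [-0.0631 -0.0037] [-16.0724   3.3263  19.4275] 0.288 [ 0.2857  0.8101  0.0805  1.7406 -0.0554  0.6515 -1.3081]
manifold_stud [(0.59, [0.5742, -0.2232, 0.0558], array([-26.4,   1.8]))]
```

Emit:
apply_moves:
  steps: "0 0 0 0 0;0 0 0 0 0;0 0 0 0 0;-0.006 0 -0.04 0 0;-0.006 0 -0.06 0 0;-0.006 0 -0.08 0 0;-0.006 0 -0.08 0 0;-0.006 0 -0.08 0 0"

```text
clock: 24.3
tool_pos: [0.544, -0.216, 0.1777]
tool_rot: [0.002, 0.998, -0.061, -0.034]
force: [0.9, -0.8, 0.0]
finger_gap: 0.501
```

```bash
python3 st.py a21 manifold_stud manifold manifold_nose cradle keeper_knob keeper_hinge cradle_mouth; python3 - <<'E'
from h import *
from ct import *
c=cap("top");save(c,"t21.png");cv2.imwrite('pics/t21c.png',cv2.resize(c['pixels'][125:225,345:445],None,fx=6,fy=6,interpolation=cv2.INTER_CUBIC))
for l in ["manifold_stud","manifold","keeper_knob","keeper_hinge"]:
    print(l,[(round(float(d["conf"]),2),w(c,d["point"]).round(4).tolist(),inv(w(c,d["point"])).round(1)) for d in finder.tip_of("top",l)[:4]])
E
```

```text
24.3 [ 0.544  -0.216   0.1777] cr [-57.3   5.6] yaw-c -0.57 tilt [-0.0675 -0.0002] [ 0.8874 -0.76    0.0068] 0.501 [ 0.2666  0.5866  0.1012  1.6168 -0.0384  1.0042 -1.3177]
manifold_stud [(0.78, [0.2904, 0.236, 0.0478], array([-359.7,  426.5]))]
manifold [(0.67, [0.2822, -0.2102, -0.0038], array([-318.1,  -17.8])), (0.66, [0.2875, 0.2645, 0.0006], array([-365.8,  454.6]))]
manifold_nose []
cradle [(0.68, [0.607, -0.229, 0.0024], array([ 6.8, -0.3]))]
keeper_knob [(0.64, [0.4511, -0.0995, 0.0741], array([-162.6,  111. ]))]
keeper_hinge [(0.87, [0.561, -0.1603, 0.044], array([-46.6,  62.9]))]
cradle_mouth [(0.56, [0.6351, -0.2339, 0.0108], array([35.3, -1.9])), (0.41, [0.6064, -0.2313, 0.0105], array([ 6.4, -2.6]))]
manifold_stud [(0.74, [0.2901, 0.2346, 0.0483], array([-359.8,  425.1])), (0.52, [0.5831, -0.224, 0.0578], array([-17.5,   2. ]))]
manifold [(0.84, [0.2905, 0.2665, -0.0028], array([-362.9,  456.9])), (0.46, [0.612, -0.2216, 0.0105], array([10.9,  7.7]))]
keeper_knob [(0.71, [0.4567, -0.0935, 0.0739], array([-157.7,  117.7]))]
keeper_hinge [(0.88, [0.5614, -0.1601, 0.0444], array([-46.2,  63.2]))]
```

View pics/a21_w.png

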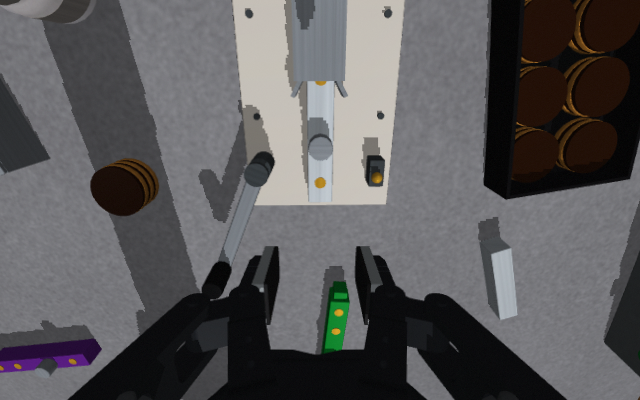

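View pics/t21c.png

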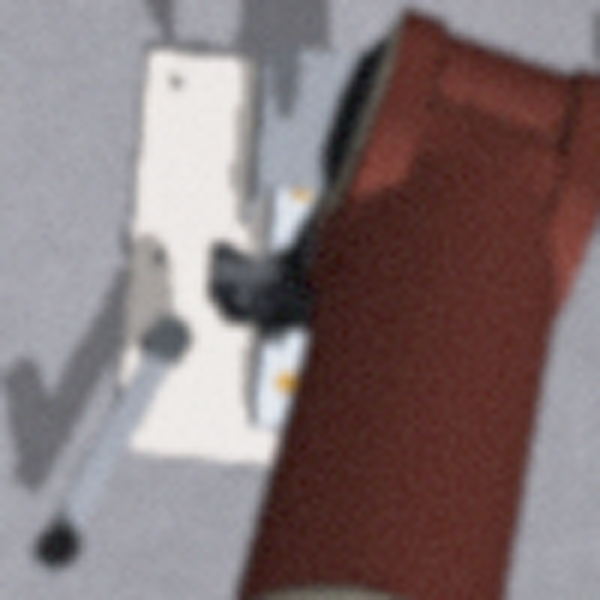

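```bash
python3 - <<'E'
from h import *
from ct import *
c=cap("wrist")
cv2.imwrite('pics/a22c.png',cv2.resize(c['pixels'][0:220,200:420],None,fx=2.7,fy=2.7,interpolation=cv2.INTER_CUBIC))
cv2.imwrite('pics/a22d.png',cv2.resize(c['pixels'][120:220,270:370],None,fx=6,fy=6,interpolation=cv2.INTER_CUBIC))
for n,p,z in [("tail top edge",(320,202.5),.04),("stud top",(319.5,147),.058),("near-right plate corner",(386,205),.01),("near-left",(248,205),.01),("mouthL",(293,81),.049),("mouthR",(345,81),.049)]:
    P=back(c,p,z)[0];print(n,P,inv(P))
E
```

```text
tail top edge [ 0.5132 -0.2183  0.04  ] [-87.6078  -0.0625]
stud top [ 0.5775 -0.225   0.058 ] [-22.9502   0.4168]
near-right plate corner [ 0.487  -0.2959  0.01  ] [-105.069   -80.1311]
near-left [ 0.5076 -0.1312  0.01  ] [-102.8884   85.8741]
mouthL [ 0.6376 -0.2085  0.049 ] [34.9111 23.5635]
mouthR [ 0.632  -0.2546  0.049 ] [ 34.4855 -22.8608]
```

View pics/a22d.png

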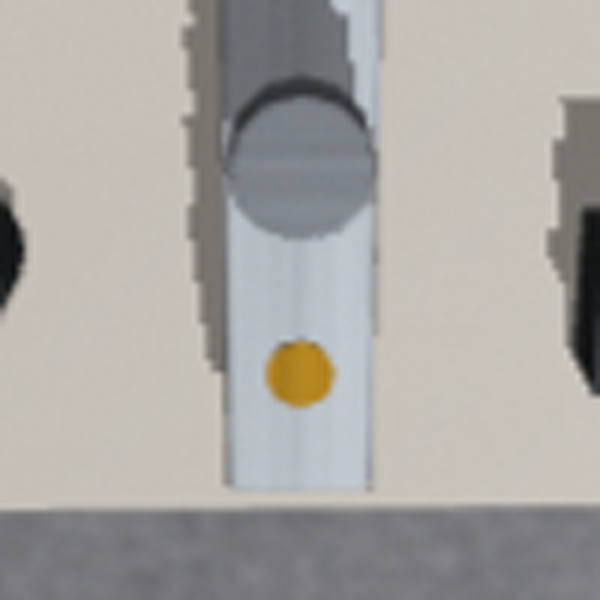

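```bash
python3 plan.py .45 -.0975 .15 -30 0
```

```text
yaw -7.0113982140375395 dyaw -22.988601785962448 D [-0.0931  0.1188 -0.0261] n 4 tilt [-0.0689 -0.    ]
-0.053 -0.053 0.013 0.0160; -0.058 -0.048 0.013 0.0160; -0.063 -0.042 0.013 0.0160; -0.067 -0.035 0.013 0.0160
```

Emit:
apply_moves:
  steps: "-0.053 -0.053 0 0.016 1;-0.058 -0.048 0 0.016 1;-0.063 -0.042 0.01 0.016 1;-0.067 -0.035 0.01 0.016 1;0 0 0 0 1"

```text
clock: 25.55
tool_pos: [0.4477, -0.0943, 0.171]
tool_rot: [0.009, 0.963, -0.268, -0.033]
force: [-0.3, 0.3, -0.5]
finger_gap: 0.999
```

```bash
python3 plan.py .45 -.0975 .15 -30 0;python3 st.py a23 keeper_knob keeper_hinge
```

```text
yaw -31.221600773898974 dyaw 1.2216007738989683 D [ 0.0023 -0.0032 -0.021 ] n 1 tilt [-0.068  -0.0004]
0.007 0.003 0.042 -0.0034
25.55 [ 0.4477 -0.0943  0.171 ] cr [-166.5  115.8] yaw-c -24.82 tilt [-0.068  -0.0004] [-0.2874  0.2666 -0.4953] 0.999 [ 0.0011  0.4218  0.2119  1.972  -0.0987  0.8254 -1.8474]
keeper_knob [(0.84, [0.4503, -0.0993, 0.0765], array([-163.4,  111.2]))]
keeper_hinge [(0.75, [0.5589, -0.1586, 0.0497], array([-48.9,  64.3]))]
```

View pics/a23_w.png

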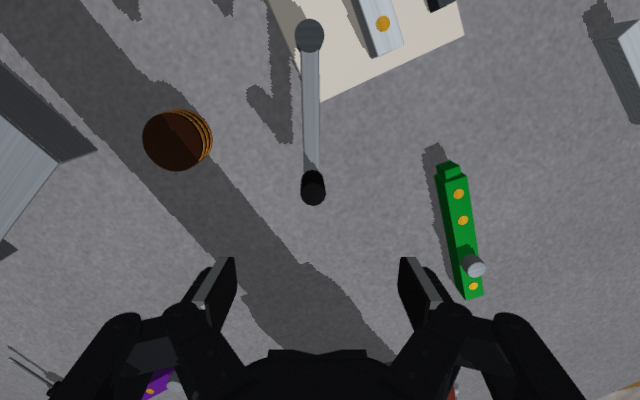

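```bash
python3 - <<'E'
from h import *
from ct import *
from scipy.spatial.transform import Rotation
c=cap("wrist")
for n,p,z in [("knob top",(313,195),.094),("pivot top",(309.5,35),.06)]:
    P=back(c,p,z)[0];print(n,P,inv(P))
print(C(-50,62))
s=readout.observe();M=q2R(s["tool_rot"])
k=back(c,(313,195),.094)[0]
# TCP so that grasp point (-.027 along tool z) is at knob xy, grasp z .082
t=np.array([k[0],k[1],.080])+M[:,2]*.027
d=M.T@(t-np.array(s["tool_pos"]));print("target",t,"tool shift /0.5:",d/.5)
E
```

```text
knob top [ 0.4567 -0.1033  0.094 ] [-156.6129  107.8661]
pivot top [ 0.5647 -0.1675  0.06  ] [-42.09    56.1245]
[ 0.5575 -0.1608]
target [ 0.455  -0.1035  0.0531] tool shift /0.5: [ 0.0186 -0.0062  0.237 ]
```

Emit:
apply_moves:
  steps: "0.004 -0.002 0.04 0 1;0.004 -0.002 0.06 0 1;0.004 -0.002 0.06 0 1;0 0 0 0 1"

```text
clock: 26.2
tool_pos: [0.4607, -0.1078, 0.0908]
tool_rot: [0.011, 0.961, -0.274, -0.023]
force: [-0.3, -0.3, -0.3]
finger_gap: 0.999
```

```bash
python3 st.py a24 keeper_knob; python3 - <<'E'
from h import *
c=cap("side");cv2.imwrite('pics/a24_s.png',cv2.resize(c['pixels'][120:250,280:440],None,fx=4,fy=4,interpolation=cv2.INTER_CUBIC))
E
```

```text
26.2 [ 0.4607 -0.1078  0.0908] cr [-152.1  103.9] yaw-c -25.5 tilt [-0.0511 -0.0084] [-0.3276 -0.3219 -0.2664] 0.999 [ 0.0464  0.5603  0.1843  2.0291 -0.1375  0.6129 -1.8069]
keeper_knob [(0.76, [0.4488, -0.0987, 0.075], array([-164.9,  111.6]))]
```

View pics/a24_w.png

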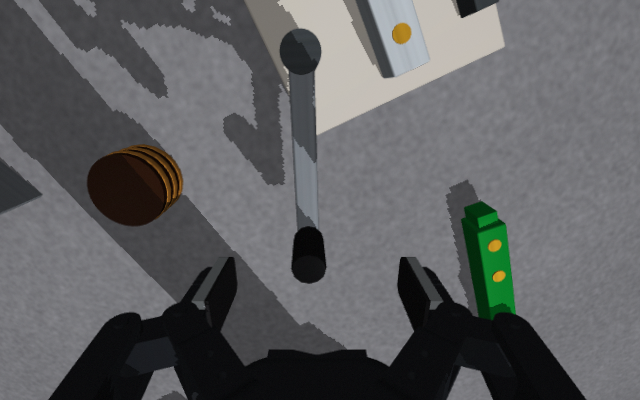

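View pics/a24_s.png

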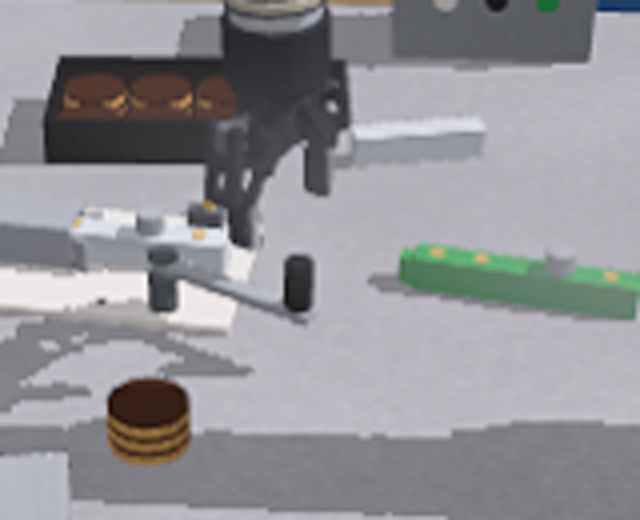

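```bash
cat > kn.py <<'E'
from h import *
from ct import *
import sys
px=(float(sys.argv[1]),float(sys.argv[2]))
c=cap("wrist");s=readout.observe();M=q2R(s["tool_rot"])
k=back(c,px,.094)[0];print("knob",k,inv(k))
t=np.array([k[0],k[1],.080])+M[:,2]*.027
print("target",t,"shift/.5:",M.T@(t-np.array(s["tool_pos"]))/.5)
E
python3 kn.py 308.5 267
```

```text
knob [ 0.4542 -0.0969  0.094 ] [-159.8341  114.0015]
target [ 0.453  -0.0972  0.053 ] shift/.5: [-0.0261 -0.0092  0.0843]
```

Emit:
apply_moves:
  steps: "-0.014 -0.004 0.02 0 1;-0.014 -0.004 0.02 0 1;-0.002 0 0.02 0 1;-0.001 0 0.02 0 1;0 0 0 0 1"

```text
clock: 26.95
tool_pos: [0.4558, -0.0973, 0.0592]
tool_rot: [0.009, 0.962, -0.274, -0.012]
force: [-0.1, -0.6, 0.4]
finger_gap: 1.003
```

```bash
python3 st.py a25 keeper_knob; python3 - <<'E'
from h import *
c=cap("side");cv2.imwrite('pics/a25_s.png',cv2.resize(c['pixels'][120:250,280:440],None,fx=4,fy=4,interpolation=cv2.INTER_CUBIC))
E
```

```text
26.95 [ 0.4558 -0.0973  0.0592] cr [-158.2  113.7] yaw-c -25.41 tilt [-0.0278 -0.0117] [-0.0667 -0.5535  0.4147] 1.003 [ 0.0429  0.6012  0.1613  2.0907 -0.1599  0.4865 -1.8057]
keeper_knob [(0.65, [0.4501, -0.1009, 0.0757], array([-163.4,  109.5]))]
```

View pics/a25_w.png

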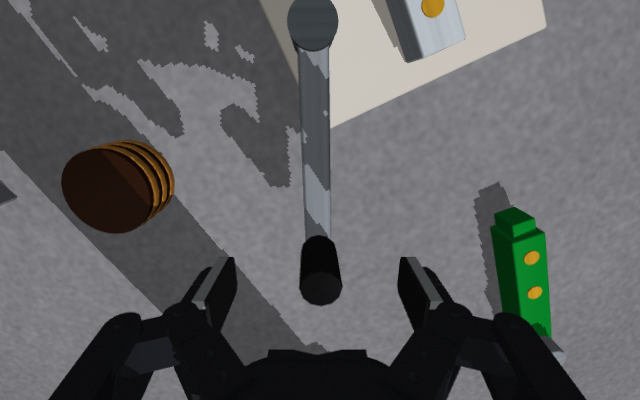

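View pics/a25_s.png

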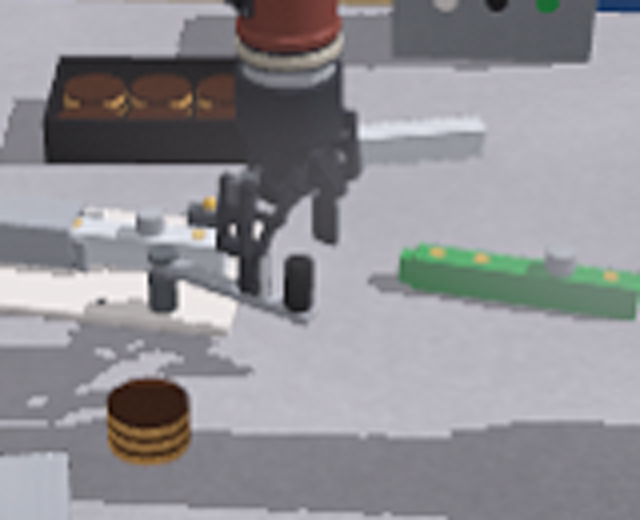

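Emit:
apply_moves:
  steps: "-0.005 0 0.012 0 1;0 0 0 0 -1;0 0 0 0 -1;0 0 0 0 -1;0 0 0 0 -1;0 0 0 0 -1;0 0 0 0 -1;0 0 0 0 -1"

```text
clock: 27.95
tool_pos: [0.455, -0.0965, 0.0545]
tool_rot: [0.009, 0.961, -0.275, -0.01]
force: [-0.2, -0.2, -0.1]
finger_gap: 0.239
```

```bash
python3 st.py a26 keeper_knob; python3 - <<'E'
from h import *
c=cap("side");cv2.imwrite('pics/a26_s.png',cv2.resize(c['pixels'][120:250,280:440],None,fx=4,fy=4,interpolation=cv2.INTER_CUBIC))
E
```

```text
27.95 [ 0.455  -0.0965  0.0545] cr [-159.1  114.5] yaw-c -25.51 tilt [-0.0235 -0.012 ] [-0.1726 -0.2265 -0.1197] 0.239 [ 0.0443  0.6075  0.1573  2.0999 -0.1642  0.4666 -1.805 ]
keeper_knob [(0.66, [0.4512, -0.098, 0.075], array([-162.7,  112.6]))]
```

View pics/a26_w.png

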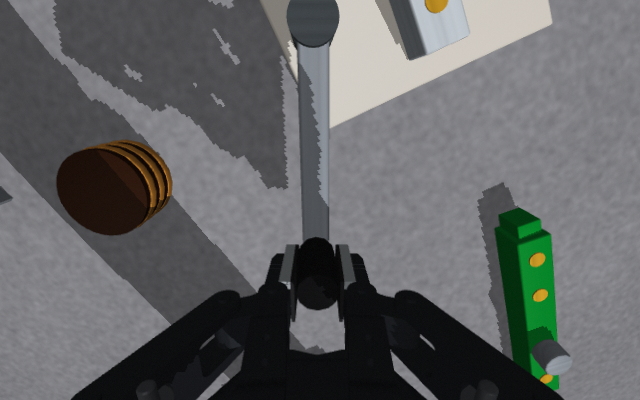

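View pics/a26_s.png

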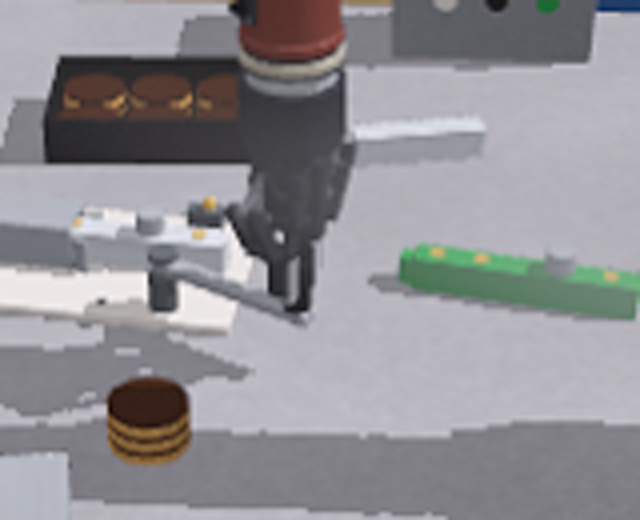

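Emit:
apply_moves:
  steps: "0.001 0.02 0 -0.013 -1;0.0024 0.0345 0 -0.0222 -1;0.0024 0.0345 0 -0.0222 -1;0.0024 0.0345 0 -0.0222 -1"

```text
clock: 28.55
tool_pos: [0.4376, -0.1559, 0.0546]
tool_rot: [0.007, 1.0, -0.019, -0.011]
force: [2.1, -0.8, -4.6]
finger_gap: 0.238
```

```bash
cat > kp.py <<'E'
from h import *
from ct import *
s=readout.observe();M=q2R(s["tool_rot"]);p=np.array(s["tool_pos"])-M[:,2]*.027
piv=C(-50,62);d=p[:2]-piv;a=np.degrees(np.arctan2(d[1],d[0]))%360
y=np.degrees(np.arctan2(M[1,0],M[0,0]))
print("t",round(s['clock'],2),"grasp",p.round(4),"r",np.linalg.norm(d).round(4),"keeper deg",round(263.6-a,1),"tool err",round((y+180-a+180)%360-180,1),"tilt",M[:2,2].round(3),"F",np.round(s['force'],1),"gap",round(s['finger_gap'],3),s['qpos'])
E
python3 kp.py
```

```text
t 28.55 grasp [ 0.4382 -0.1556  0.0816] r 0.1195 keeper deg 86.1 tool err 0.4 tilt [-0.022 -0.014] F [ 2.1 -0.8 -4.6] gap 0.238 [ 0.2796  0.6001  0.0034  2.1019  0.04    0.457  -1.3617]
```

Emit:
apply_moves:
  steps: "0.0024 0.0345 0 -0.0222 -1;0.0024 0.0345 0 -0.0222 -1;0.0024 0.0345 0 -0.0222 -1;0.0024 0.0345 0 -0.0222 -1;0.0024 0.0345 0 -0.0222 -1"

```text
clock: 29.05
tool_pos: [0.4674, -0.2386, 0.0546]
tool_rot: [0.004, 0.94, 0.341, -0.01]
force: [0.7, 2.9, -3.3]
finger_gap: 0.24
```

```bash
python3 kp.py
```

```text
t 29.05 grasp [ 0.4678 -0.2382  0.0816] r 0.1185 keeper deg 42.8 tool err -0.9 tilt [-0.016 -0.014] F [ 0.7  2.9 -3.3] gap 0.24 [ 0.5674  0.6645 -0.227   1.9413  0.2931  0.5772 -0.737 ]
```

Emit:
apply_moves:
  steps: "0.0022 0.0345 0 -0.0222 -1;0.0022 0.0345 0 -0.0222 -1;0.0022 0.0345 0 -0.0222 -1"

```text
clock: 29.35
tool_pos: [0.5106, -0.2701, 0.0546]
tool_rot: [0.003, 0.843, 0.538, -0.008]
force: [-0.4, 3.3, -0.7]
finger_gap: 0.235
```

```bash
python3 kp.py
```

```text
t 29.35 grasp [ 0.5109 -0.2697  0.0816] r 0.1185 keeper deg 16.8 tool err -1.7 tilt [-0.011 -0.013] F [-0.4  3.3 -0.7] gap 0.235 [ 0.6666  0.7362 -0.3663  1.7921  0.4117  0.6953 -0.3689]
```

Emit:
apply_moves:
  steps: "0.001 0.03 0 -0.018 -1;0.001 0.025 0 -0.015 -1;0 0.02 0 -0.01 -1"

```text
clock: 29.65
tool_pos: [0.5462, -0.2796, 0.0541]
tool_rot: [-0.001, 0.757, 0.653, -0.009]
force: [-15.8, 4.6, 9.3]
finger_gap: 0.238
```

```bash
python3 kp.py
```

```text
t 29.65 grasp [ 0.5466 -0.2793  0.0811] r 0.119 keeper deg -1.1 tool err -3.1 tilt [-0.015 -0.009] F [-15.8   4.6   9.3] gap 0.238 [ 0.6962  0.7947 -0.4528  1.6793  0.4759  0.7903 -0.1302]
```

Emit:
apply_moves:
  steps: "0 0.015 0 0 -1;0 0 0 0 -1"

```text
clock: 29.85
tool_pos: [0.5451, -0.2794, 0.0543]
tool_rot: [-0.009, 0.756, 0.654, -0.016]
force: [0.6, -0.5, 0.4]
finger_gap: 0.236
```

```bash
python3 kp.py;python3 st.py a27 keeper_knob keeper_hinge; python3 - <<'E'
from h import *
c=cap("side");cv2.imwrite('pics/a27_s.png',cv2.resize(c['pixels'][100:230,260:420],None,fx=4,fy=4,interpolation=cv2.INTER_CUBIC))
E
```

```text
t 29.85 grasp [ 0.546  -0.2792  0.0813] r 0.119 keeper deg -0.9 tool err -2.8 tilt [-0.035 -0.007] F [ 0.6 -0.5  0.4] gap 0.236 [ 0.6913  0.8006 -0.4524  1.6639  0.4713  0.8199 -0.1253]
29.85 [ 0.5451 -0.2794  0.0543] cr [-49.2 -57.2] yaw-c 88.09 tilt [-0.0352 -0.0073] [ 0.5868 -0.507   0.4206] 0.236 [ 0.6913  0.8006 -0.4524  1.6639  0.4713  0.8199 -0.1253]
keeper_knob [(0.78, [0.5426, -0.2842, 0.0714], array([-51.1, -62.2]))]
keeper_hinge [(0.97, [0.5583, -0.1622, 0.0488], array([-49.1,  60.7]))]
```

View pics/a27_w.png

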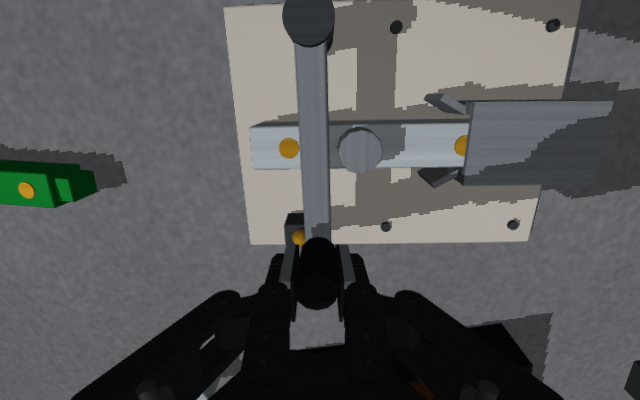

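View pics/a27_s.png

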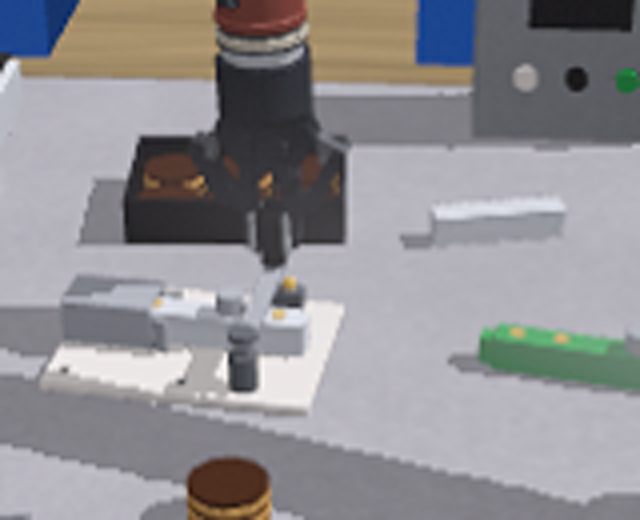

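Emit:
apply_moves:
  steps: "0 0 0 0 0.3;0 0 0 0 0.3;0 0 0 0 0.3;0 0 0 0 0.3;0 0 -0.04 0 0.3;0 0 -0.06 0 0.3;0 0 -0.08 0 0.3;0 0 -0.08 0 0.3;0 0 -0.08 0 0.3"

```text
clock: 31.0
tool_pos: [0.547, -0.2787, 0.2198]
tool_rot: [-0.017, 0.756, 0.654, -0.021]
force: [0.4, -1.1, -0.1]
finger_gap: 0.652
```

Emit:
apply_moves:
  steps: "-0.06 -0.02 0 0 0.3;-0.08 -0.04 0 0 0.3;-0.08 -0.04 0 0 0.3;0 0 0 0 0.3"

```text
clock: 31.4
tool_pos: [0.4862, -0.3831, 0.2314]
tool_rot: [-0.009, 0.755, 0.656, -0.017]
force: [-0.4, -0.9, -0.1]
finger_gap: 0.648
```

```bash
python3 st.py a28 keeper_knob keeper_hinge manifold_stud; python3 - <<'E'
from h import *
from ct import *
c=cap("wrist")
c=cap("top");save(c,"t28.png");cv2.imwrite('pics/t28c.png',cv2.resize(c['pixels'][125:225,345:445],None,fx=6,fy=6,interpolation=cv2.INTER_CUBIC))
for l in ["manifold_stud","manifold","keeper_knob","keeper_hinge","biscuits","jar","cleaner","tray","spacer","driver","riser","cupbin"]:
    print(l,[(round(float(d["conf"]),2),w(c,d["point"]).round(3).tolist(),inv(w(c,d["point"])).round(0)) for d in finder.tip_of("top",l)[:4]])
c=cap("side");save(c,"s28.png")
E
```

```text
31.4 [ 0.4862 -0.3831  0.2314] cr [ -96.1 -166.8] yaw-c 88.36 tilt [-0.0367 -0.0087] [-0.435  -0.9007 -0.1493] 0.648 [ 0.9249  0.6149 -0.536   1.4689  0.3509  1.1799  0.1848]
keeper_knob [(0.58, [0.5438, -0.2839, 0.0737], array([-49.9, -61.9]))]
keeper_hinge []
manifold_stud [(0.83, [0.2505, -0.2096, 0.0427], array([-349.7,  -20.7]))]
manifold_stud [(0.97, [0.293, 0.234, 0.048], array([-357.,  425.])), (0.72, [0.255, -0.205, 0.046], array([-346.,  -16.])), (0.71, [0.581, -0.223, 0.06], array([-19.,   2.]))]
manifold [(0.95, [0.292, 0.266, 0.001], array([-362.,  457.])), (0.56, [0.28, -0.214, -0.003], array([-320.,  -22.])), (0.55, [0.61, -0.228, 0.012], array([10.,  1.]))]
keeper_knob [(0.68, [0.549, -0.28, 0.072], array([-46., -57.]))]
keeper_hinge [(0.86, [0.56, -0.163, 0.046], array([-48.,  60.]))]
biscuits [(0.65, [0.553, 0.001, -0.004], array([-73., 222.])), (0.37, [0.551, -0.278, 0.075], array([-43., -56.]))]
jar [(0.56, [0.755, 0.004, -0.001], array([128., 248.]))]
cleaner [(0.92, [0.619, 0.487, -0.002], array([-62., 713.]))]
tray [(0.58, [0.598, -0.484, 0.004], array([  26., -254.]))]
spacer [(0.63, [0.359, -0.446, -0.002], array([-215., -244.])), (0.48, [0.552, 0.002, -0.0], array([-74., 223.])), (0.24, [0.76, 0.004, 0.001], array([133., 248.])), (0.22, [0.616, 0.485, -0.002], array([-64., 710.]))]
driver [(0.49, [0.364, 0.454, -0.001], array([-311.,  651.]))]
riser [(0.89, [0.659, 0.209, -0.001], array([  9., 441.])), (0.35, [0.757, 0.001, -0.001], array([130., 245.])), (0.26, [0.61, -0.226, 0.012], array([9., 3.]))]
cupbin [(0.73, [0.686, 0.219, 0.059], array([ 35., 454.])), (0.27, [0.562, -0.161, 0.043], array([-46.,  62.]))]
```

View pics/a28_w.png

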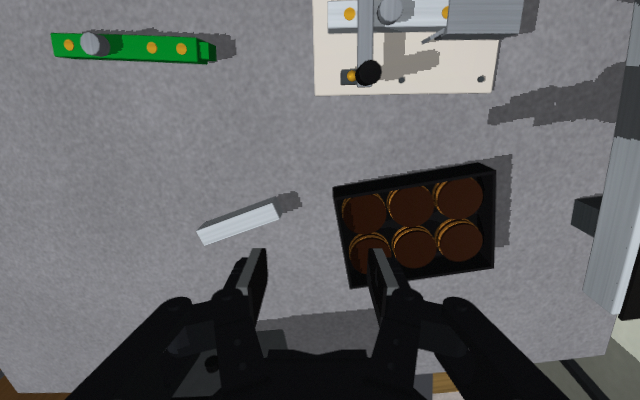

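View pics/t28.png

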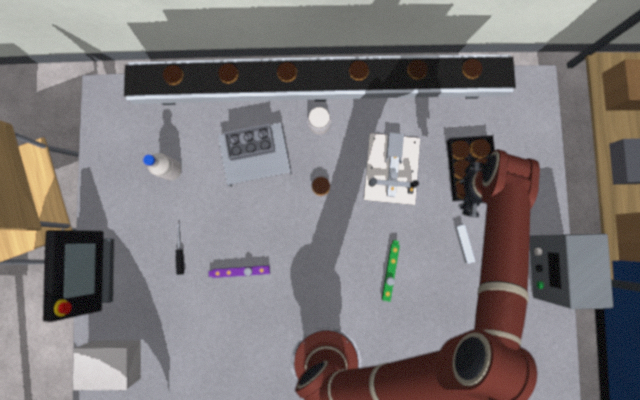

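View pics/s28.png

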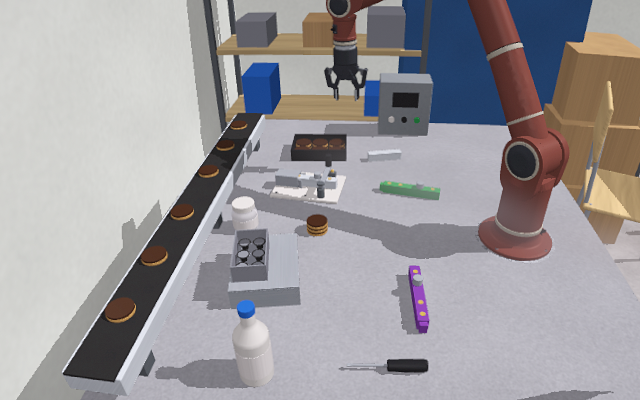

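View pics/t28c.png

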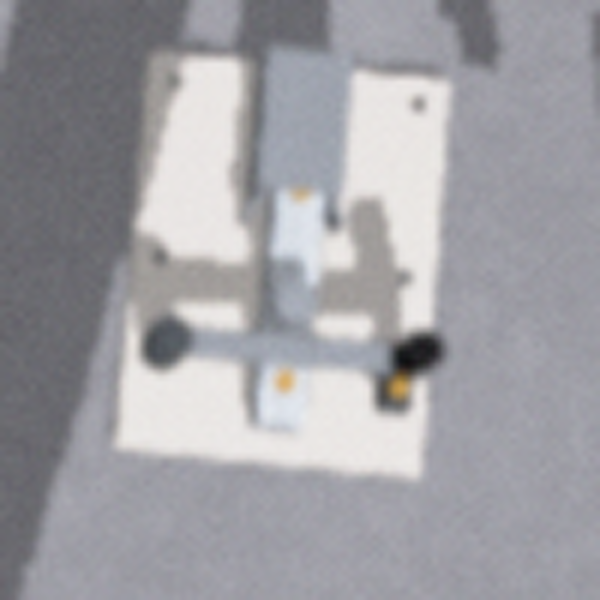

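```bash
python3 - <<'E'
from h import *
from ct import *
c=cap("top")
k=lambda x,y:np.array([x,y])/6+[345,125]-.4
for n,p,z in [("knob",k(415,352),.094),("hinge",k(167,340),.057),("stud",k(300,322),.058)]:
    try: P=back(c,p,z)[0];print(n,P,inv(P))
    except Exception as e: print(e)
P=proj(c,np.array([np.r_[C(-50,62),.057],np.r_[C(-50,-62),.094],np.r_[C(-25,0),.058],np.r_[C(-88,0),.04]]));print((P-[345,125])*6)
E
```

```text
knob [ 0.5442 -0.2783  0.094 ] [-50.102 -56.22 ]
hinge [ 0.5578 -0.158   0.057 ] [-49.9993  64.8296]
stud [ 0.5655 -0.227   0.058 ] [-34.6722  -2.8477]
[[170.0612 338.0857]
 [424.0537 350.4176]
 [293.4568 300.6306]
 [279.2716 424.8688]]
```

```bash
python3 - <<'E'
from h import *
from ct import *
c=cap("wrist")
P=proj(c,np.array([np.r_[C(-88,0),.04],np.r_[C(-105,-82),.01],np.r_[C(-25,0),.058],np.r_[C(35,-23),.049],np.r_[C(-50,-62),.094]]));print(P)
cv2.imwrite('pics/a29.png',cv2.resize(c['pixels'][0:110,300:500],None,fx=4,fy=4,interpolation=cv2.INTER_CUBIC))
print((P-[300,0])*4)
c=cap("side");P=proj(c,np.array([np.r_[C(-88,13),.04],np.r_[C(-88,-13),.04],np.r_[C(-105,82),.01],np.r_[C(-25,0),.058],np.r_[C(35,23),.049]]));print((P-[260,160])*10)
cv2.imwrite('pics/s29.png',cv2.resize(c['pixels'][160:210,265:345],None,fx=10,fy=10,interpolation=cv2.INTER_CUBIC));print((P-[265,160])*10)
E
```

```text
[[323.1692  26.7932]
 [310.3727 106.1622]
 [385.8398  21.5133]
 [440.0062  47.6365]
 [363.2409  85.7981]]
[[ 92.6769 107.1729]
 [ 41.4906 424.6486]
 [343.359   86.0531]
 [560.0249 190.546 ]
 [252.9635 343.1925]]
[[760.6372 213.0464]
 [775.8463 172.9278]
 [773.1449 413.9301]
 [574.5876 126.5223]
 [376.2391 169.605 ]]
[[710.6372 213.0464]
 [725.8463 172.9278]
 [723.1449 413.9301]
 [524.5876 126.5223]
 [326.2391 169.605 ]]
```

View pics/a29.png

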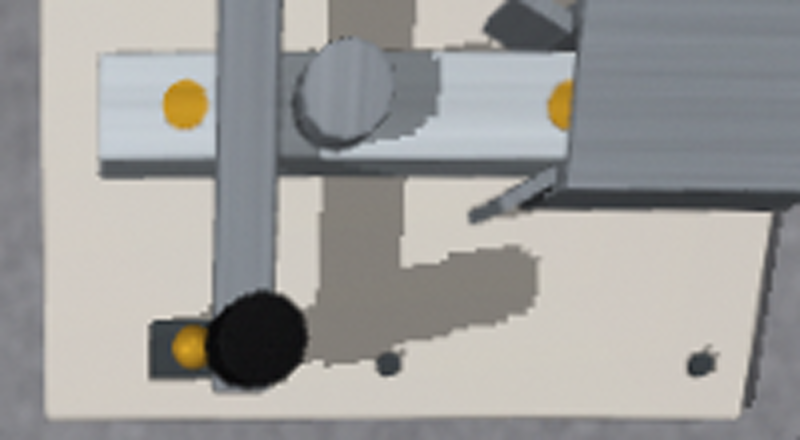

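View pics/s29.png

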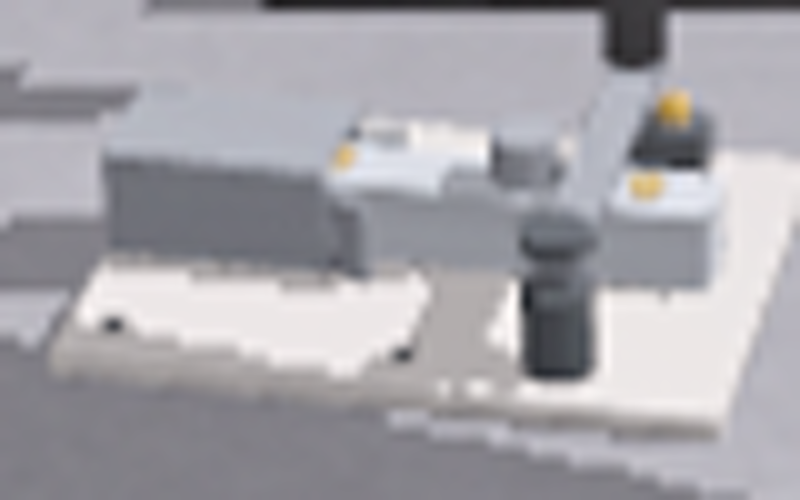

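```bash
python3 -c "
from h import *
s=readout.observe();print(s['clock'],s['force']);print(arm.sign_off())"
```

```text
32.55 [-0.6406 -0.3524 -0.6196]
the job is handed in; nothing more can be done
None
```

The manifold bar is in its cradle, flat, stud up and nose fully home under the hood. The keeper is swung shut behind the stud. I handed the job in at 32.6 s with the gripper clear of everything.

**How it went:** I pulled the bar out level from under the riser by its nose and regripped it at the middle to carry and turn it. I then set it on the plate in the hood's mouth and slid it home holding its tail, until it stopped moving at about 16 N. Last, I held the knob and took the keeper round its arc until it stopped.

**Last checks:**
- **Bar:** the tail measured at cradle x = -87.6 (about -88 expected) and the stud at about -23 (about -25 expected).
- **Keeper:** knob and hinge both measured at x = -50, so the keeper angle is about 0, inside the detent range.
- **Other things:** the top camera put the bench items within 2 to 4 mm of where they were at the start.

**What disagreed or went wrong:**
- **Fingertips:** they sat about 33 mm farther back than stated, so my first close shut on air above the bar. I found the offset in the side picture and corrected for it.
- **Wrist tilt:** the tool drifted by up to 4° during moves. It went back partly and did no harm.
- **Sliding home:** partway in, the bar was pressing on the plate with about 10 N and dragging. I lifted slightly and it went on.
- **Top camera:** the network put the stud 4 to 6 mm farther in than the wrist pictures did, and the blurred tail edge could be read as about 2 mm short. I relied on the close wrist view, where the tail, stud and hood agree with fully home to about 1 to 2 mm.

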